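Pin a carrier onto the sloped inspection stand

TASK

Lower the steel carrier plate into the shallow pocket of the sloped inspection stand, with its brass eyelet at the high end, keeping hold of it until it is in the pocket, and let it go. Then take the blue-handled pin out of the rack and push it through the eyelet and the hole in the stand behind it, fully home until its collar sits on the eyelet, and leave it there. Leave the red-handled pin in the rack, and do not shift the red-capped vial, the white-topped chip box or the loupe.

Things in the scene. Friction and masses are not known exactly. Their poses are not given: they have to be found in the camera images.
- deck: grey deck 160 x 100 x 20 mm of the fixed stand (base 170 x 112), sloping 30 degrees, low end to the robot. Origin: centre of the pocket's floor, 76 mm above the table; x up the slope, y across, z square out of the slope. Pocket 134 x 74 mm (2 mm play round the carrier); its walls with flared lips rise 11 mm. An 18 mm hole goes square through the deck at x = +40 mm
- deck_hole (a point): centre of the deck's 18 mm hole, at the pocket's floor
- carrier: steel plate 130 x 70 x 10 mm (x, y, z), 0.36 kg, loose, flat on the table. Origin: centre of its underside, z up. On it, centred at x = -28 mm, a white block 56 (x) x 40 (y) mm whose flat sides reach from 10 to 26 mm above the underside, clamps to 32: grip it across its 40 mm. Eyelet: 16 mm through hole at x = +40 mm, its brass rim 25 mm wide, 4 mm high on the plate
- eyelet (a point): centre of the top of the brass rim of the carrier's eyelet (14 mm above the plate's underside)
- rack: grey pin rack, fixed, 156 x 64 mm, top 72 mm above the table. Origin: centre of its underside; its two 14.5 mm holes are at x = -40 and +40 mm, y = 0; the pins stand in them, either one in either
- blue_pin: blue-handled pin, upright in the rack, 108 mm long, 0.1 kg. Origin: centre of its nose (lower end); z along it to the handle. Steel shaft 12 mm in diameter, z = 0 to 62 mm, tapered to 6 mm over the first 12; collar 26 mm in diameter, z = 62 to 68; round handle 20 mm in diameter, z = 68 to 108
- red_pin: the same pin with red handle; stays in the rack
- vial: white vial with red cap, 25 mm in diameter, 54 mm high, loose bystander. Origin: centre of its underside
- chip_box: flat box with white top and black bottom, 59 x 54 x 16 mm, loose bystander. Origin: centre of its underside
- magnifier: black loupe, 38 mm in diameter, 35 mm high, loose bystander. Origin: centre of its underside

How it is judged:
By the outcome, as a careful person would: the job done as asked, in the order asked, and still so for the second after the job is handed in, with the robot touching nothing.
It also fails if it takes over 72 s, if anything falls off the work surface, if the arm or the gripper's body presses on something with over 40 N, if the wrist force passes 120 N, or if a joint passes its speed limit or range.

ROBOT

A 6-joint arm with a two-finger parallel gripper is mounted at the origin on a cart in front of the work surface, level with it; the furniture and walls round the work are solid. World frame = base frame: x ahead of the robot, y to its left, z up, the work surface at z = 0. Lengths are in m, angles in rad, forces in N, time in s.
With the tool pointing down it reaches from about 0.35 to 0.85 m from the base axis. Payload 8.1 kg.
Tool frame: the origin (TCP) lies midway between the tips of the shut fingers; the grasp point (between the pads) lies 19 mm behind it; z points along the fingers, y is the direction in which the jaws open and shut (so a half turn about z gives the same grasp; the last joint's range is limited). The gripper opens to 93 mm and grips with 3 to 60 N. Pads are 15 mm wide; open, the fingers measure 128 mm over their backs; the gripper's body (75 mm by 188 mm) begins 65 mm behind the grasp point.
Start: joints at [1.083, 0.13, 1.488, -0, 1.523, -0.085], TCP at [0.235, 0.552, 0.185] pointing down, gripper open.
Joint ranges: [-2.96, 2.96], [-0.89, 2.26], [0.02, 2.5], [-1.34, 4.48], [0, 2.73], [-2.66, 2.66]. Speed limits (rad/s): [2.39, 2.39, 2.79, 3.14, 3.14, 3.14].

INTERFACE

Orientations are given as a rotation vector (axis times angle).
In Python, from plant import robot gives the robot as it stands. The module is installed in compiled form; this text tells all that it offers.
- The arm moves only by the shell command python3 -m pendant 'ROWS' [FORCE]. ROWS is JSON, a list of rows, each an object with "translation": the shift along the tool's x, y, z in mm, a list of three; "twist": the turn, a rotation vector about the tool's x, y, z in rad, a list of three; "grip": the opening, from -1 (shut) to 1 (fully open). A call has exactly 10 rows; each row shifts and turns the pose as measured when the row begins, along the tool's axes as they then stand; what a row does not reach is not made up. A row lasts 1/10 s, in which the tool goes at most 50 mm and 8.59 degrees, less where a joint would pass 70% of its speed; a pose out of reach is approached as far as the arm can. A call is refused whole if a number of a shift passes 50 or a number of a turn 0.15, either way. A call with a gripper value outside its range is refused whole. The fingers move at their own pace and stop on an object; FORCE is the grip in N (left out, the last holds). Time passes only in rows, so rows that do not move let the fingers close, or fill a call up. It gives the time, the measured TCP pose, the force and the opening at its end, in the units of the state.
- robot.read_state(): the state, without advancing time (a new reading comes with each control period).
- robot.read_camera(name): name is "side" or "top"; returns (picture, depth): 480x640x3 uint8, red, green, blue; 480x640 float32, m along the optical axis (not along the pixel's ray), 0 where there is no reading.
- robot.camera_info(name): a dict with "vertical_fov" (degrees; the focal length in pixels is half the picture's height over the tangent of half this angle, whatever the lens; pixels are square), "cx", "cy" (the principal point, pixels), "cam_to_world" (4x4, takes a point from camera to world coordinates). Camera axes: x right, y up, looking along -z (the intrinsics and any distortion apply to the point x, -y, -z); pixel columns grow to the right and rows downward; lengths in m; the calibration is good to about 2 mm. A picture is of the moment at which its call begins. camera_info takes no time and is no camera call.
- robot.close_job(): hands the job in, once; it reports no verdict.
The state is a dict: "t": time; "q": joint angles; "dq": joint speeds; "joint_torque": joint torques, N m; "tool_pos": TCP position; "orientation": TCP orientation; "force": force on the tool from outside, world axes, zero at the start; "wrist_torque": the same for the moment, N m; "opening": finger opening in m.
Only numpy, scipy, OpenCV 4.12 (cv2) and the standard library are available. Lean on these libraries where they do the work, as an engineer would, in place of code of your own. Each camera call takes 0.05 s, during which the arm holds its last target. There are 200 camera calls.

## Working session

There is one attempt and no reset: what is moved stays moved. The work goes in short steps, Python scripts to look and compute and a shell command to move; the robot and the scene stay as the last step left them, time stands still between calls to the robot, and variables do not carry over. Pictures are saved under pics/ and viewed, about 8 in all and at most 12, crops included, and the job is handed in when it is done.

```bash
mkdir -p pics; cat > h.py <<'E'
import numpy as np, cv2
from scipy.spatial.transform import Rotation as R
from plant import robot
def K(n):
    c=robot.camera_info(n); f=240/np.tan(np.radians(c["vertical_fov"])/2); return f,c["cx"],c["cy"],np.array(c["cam_to_world"])
def ray(n,u,v):
    f,cx,cy,T=K(n); d=T[:3,:3]@np.array([(u-cx)/f,-(v-cy)/f,-1]); return T[:3,3],d
def onz(n,u,v,z):
    o,d=ray(n,u,v); return o+d*(z-o[2])/d[2]
def cloud(n,dep):
    f,cx,cy,T=K(n); v,u=np.mgrid[:480,:640]
    P=np.stack([(u-cx)/f*dep,-(v-cy)/f*dep,-dep],-1)@T[:3,:3].T+T[:3,3]; P[dep==0]=np.nan; return P
def proj(n,p):
    f,cx,cy,T=K(n); q=T[:3,:3].T@(np.array(p)-T[:3,3]); return cx+f*q[0]/-q[2], cy-f*q[1]/-q[2]
def shot(n,tag):
    im,d=robot.read_camera(n); cv2.imwrite(f"pics/{tag}.png",im[:,:,::-1]); np.save(f"{tag}.npy",d); return im,d
E
python3 - <<'E'
from h import *
for n in("top","side"):
    print(robot.camera_info(n)); shot(n,n+"0")
s=robot.read_state(); print(s)
E
```

```text
{'vertical_fov': 48.87062389471964, 'cx': 323.54230414712606, 'cy': 237.277169856887, 'cam_to_world': array([[-0.03536625,  0.97721621, -0.20927901,  0.2442778 ],
       [-0.99935888, -0.03574931,  0.0019532 ,  0.031203  ],
       [-0.00557288,  0.20921392,  0.97785402,  1.48223096],
       [ 0.        ,  0.        ,  0.        ,  1.        ]])}
{'vertical_fov': 51.80793033404308, 'cx': 317.54204988633, 'cy': 240.6974010723047, 'cam_to_world': array([[ 0.87015606,  0.32840992, -0.36738993,  0.13970403],
       [-0.49250707,  0.55495801, -0.67041658, -0.72204932],
       [-0.01628547,  0.76430919,  0.64464428,  0.81319194],
       [ 0.        ,  0.        ,  0.        ,  1.        ]])}
{'t': 0.1, 'q': array([ 1.08260318e+00,  1.31038023e-01,  1.48914196e+00, -1.65117335e-05,
        1.52302289e+00, -8.54076002e-02]), 'dq': array([ 6.08229370e-04, -1.29684275e-03, -2.68142435e-03, -7.21191450e-05,
       -3.20817356e-04, -2.84227989e-04]), 'joint_torque': array([ 3.63948211e-04, -5.61344755e+01, -4.93093264e+01,  7.69571029e-02,
        2.91486183e-02, -4.92789263e-05]), 'tool_pos': array([0.23491585, 0.55149165, 0.18393645]), 'orientation': array([-6.28336433e-01, -3.07766622e+00,  2.43300704e-03]), 'force': array([-0.16883061, -0.20814595, -0.42512893]), 'wrist_torque': array([ 0.00490566, -0.07704278,  0.01931391]), 'opening': 0.09277350333509117}
```

View pics/top0.png

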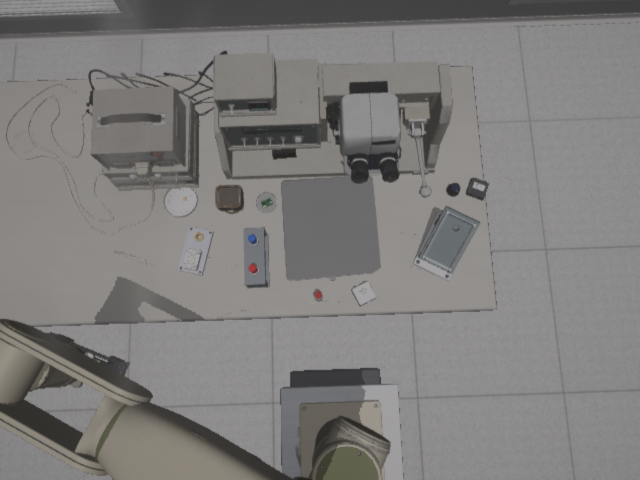

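View pics/side0.png

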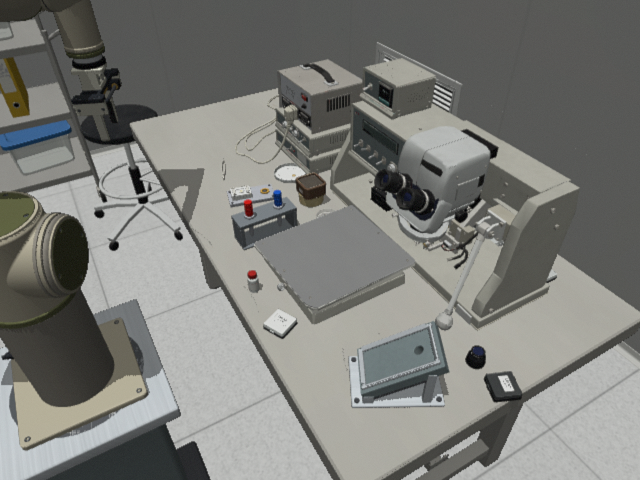

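The top view shows the carrier at about (196,250) with its eyelet at (199,237). The rack is at (256,255), with blue at (252,239) and red at (253,268). The stand is at (450,240), with its high end to the upper right. The vial, chip box and loupe are at (318,295), (363,293) and (454,189). Next I'll zoom in.

```bash
python3 - <<'E'
from h import *
t=cv2.imread("pics/top0.png"); s=cv2.imread("pics/side0.png")
a=cv2.resize(t[200:300,165:285],None,fx=3.3,fy=3.3,interpolation=cv2.INTER_CUBIC)
b=cv2.resize(t[190:290,400:500],None,fx=3.3,fy=3.3,interpolation=cv2.INTER_CUBIC)
c=cv2.resize(s[170:250,215:335],None,fx=3.3,fy=3.3,interpolation=cv2.INTER_CUBIC)
d=cv2.resize(s[315:415,340:460],None,fx=2.64,fy=2.64,interpolation=cv2.INTER_CUBIC)
W=np.zeros((600,800,3),np.uint8)
for im,x,y in((a,0,0),(b,400,0),(c,0,332),(d,400,332)):
    h=min(im.shape[0],600-y);w=min(im.shape[1],800-x); W[y:y+h,x:x+w]=im[:h,:w]
cv2.imwrite("pics/crop0.png",W)
D=np.load("top0.npy");P=cloud("top",D)
D2=np.load("side0.npy");P2=cloud("side",D2)
for u,v in((199,237),(192,259),(185,262),(252,239),(253,268),(250,255),(450,240),(440,255),(460,220),(480,290),(230,240)): print(u,v,P[v,u].round(4))
for u,v in((277,196),(248,207),(265,215),(400,350),(420,350),(300,360)): print("s",u,v,P2[v,u].round(4))
E
```

```text
199 237 [ 0.5758  0.3863 -0.0018]
192 259 [0.5064 0.3971 0.031 ]
185 262 [0.499  0.4171 0.0287]
252 239 [0.5376 0.2169 0.1223]
253 268 [0.4613 0.2157 0.1163]
250 255 [0.5035 0.229  0.0759]
450 240 [ 0.5239 -0.313   0.0823]
440 255 [ 0.4894 -0.2901  0.0492]
460 220 [ 0.5733 -0.3392  0.1037]
480 290 [ 0.3942 -0.4046  0.0014]
230 240 [0.5628 0.2964 0.0022]
s 277 196 [0.5391 0.2111 0.1092]
s 248 207 [0.4598 0.2089 0.1066]
s 265 215 [0.4999 0.2053 0.069 ]
s 400 350 [ 0.5357 -0.303   0.0783]
s 420 350 [ 0.5654 -0.3229  0.0812]
s 300 360 [ 0.392  -0.1788  0.0005]
```

View pics/crop0.png

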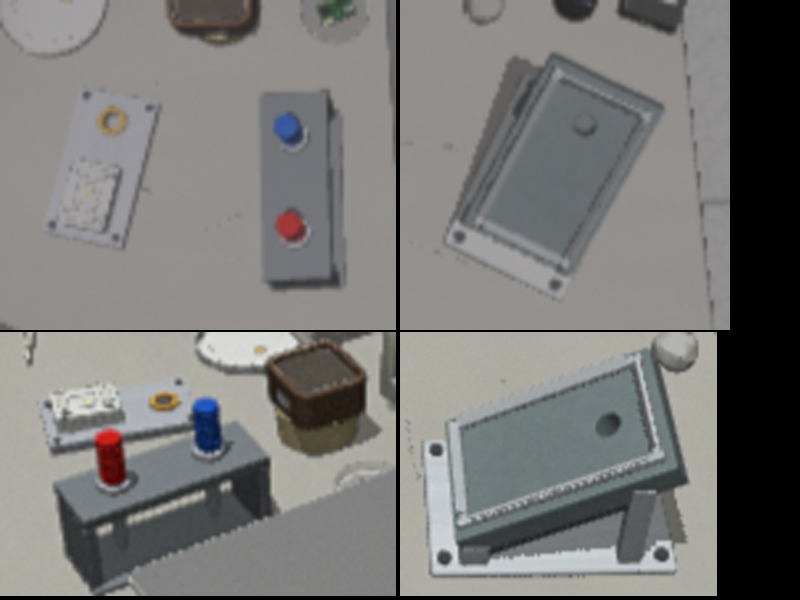

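The crops are clear. The eyelet sits at crop (112,121) and the stand hole at (583,124) in the top crop. The carrier's eyelet end points away from the robot. Next I'll measure with masks.

```bash
cat > m.py <<'E'
from h import *
def hsv(n): return cv2.cvtColor(cv2.imread(f"pics/{n}.png"),cv2.COLOR_BGR2HSV).astype(int)
def cen(n,H,box,f):
    u0,u1,v0,v1=box; m=f(H[v0:v1,u0:u1]); v,u=np.nonzero(m); return u.mean()+u0,v.mean()+v0,m.sum()
E
python3 - <<'E'
from m import *
H=hsv("top0"); S=hsv("side0")
for u,v in((199,237),(196,236),(192,259),(203,250),(252,239),(253,268),(450,240),(460,220),(435,266),(425,255),(230,240)): print(u,v,H[v,u])
blue=lambda h:(h[...,0]>100)&(h[...,0]<130)&(h[...,1]>130)
red=lambda h:((h[...,0]<8)|(h[...,0]>172))&(h[...,1]>130)
brass=lambda h:(h[...,0]>10)&(h[...,0]<28)&(h[...,1]>85)
for nm,f in(("blue",blue),("red",red)):
    for n,I,box in(("top",H,(235,275,225,285)),("side",S,(235,300,180,225))):
        u,v,c=cen(n,I,box,f); print(nm,n,u,v,c)
for n,I,box in(("top",H,(185,215,225,250)),("side",S,(255,275,180,200))):
    u,v,c=cen(n,I,box,brass); print("brass",n,u,v,c,onz(n,u,v,.014).round(4))
# carrier plate: pts in depth above table
for n in("top","side"):
    P=cloud(n,np.load(n+"0.npy"))
    Z=P[...,2]; reg=(P[...,0]>.42)&(P[...,0]<.63)&(P[...,1]>.32)&(P[...,1]<.48)
    t=np.nanmedian(Z[(P[...,0]>.42)&(P[...,0]<.6)&(P[...,1]>.28)&(P[...,1]<.34)]); print(n,"table z",t)
    b=reg&(Z>.022); print("block",b.sum(),P[b].mean(0)); 
    print(cv2.minAreaRect((P[b][:,:2]*1000).astype(np.float32)))
# deck plane
P=cloud("top",np.load("top0.npy")); P2=cloud("side",np.load("side0.npy"))
for n,Q in(("top",P),("side",P2)):
    m=(np.hypot(Q[...,0]-.525,Q[...,1]+.312)<.03)&(Q[...,2]>.05); q=Q[m]; c=q.mean(0); w=np.linalg.svd(q-c)[2][2]; w*=np.sign(w[2])
    print(n,m.sum(),c,w,"tilt",np.degrees(np.arccos(w[2])),"yaw",np.degrees(np.arctan2(-w[1],-w[0])))
E
```

```text
199 237 [ 15  14 147]
196 236 [ 18  57 107]
192 259 [ 27  31 162]
203 250 [125  10 157]
252 239 [110 158 158]
253 268 [  1 166 160]
450 240 [ 99  23 112]
460 220 [101  19 107]
435 266 [150   3 157]
425 255 [110  12 126]
230 240 [ 15  10 146]
blue top 251.55 237.95 40
blue side 277.3173076923077 197.54807692307693 104
red top 252.2888888888889 267.9111111111111 45
red side 248.0608695652174 207.37391304347827 115
brass top 198.3181818181818 236.04545454545453 22 [0.5751 0.3845 0.014 ]
brass side 264.4375 190.375 32 [0.5744 0.3809 0.014 ]
top table z -0.000425884446466851
block 259 [0.50784486 0.40000413 0.02727694]
((507.8320617675781, 400.62506103515625), (42.06734848022461, 56.70555114746094), 74.22147369384766)
side table z -0.7785107047337884
block 185 [0.50796103 0.39667736 0.0261738 ]
((508.893310546875, 399.46246337890625), (47.38865280151367, 55.920230865478516), 75.7989273071289)
top 430 [ 0.52485732 -0.31210605  0.07649308] [-0.45079067  0.25414885  0.8556846 ] tilt 31.16455146890954 yaw -29.413635607041353
side 775 [ 0.52471259 -0.31262098  0.07547378] [-0.43741072  0.24233504  0.86599399] tilt 30.00359981953769 yaw -28.987405099734595
```

```bash
python3 - <<'E'
from m import *
H=hsv("top0"); g=cv2.imread("pics/top0.png").astype(int)
# plate mask: b-r
box=(172,222,222,282)
u0,u1,v0,v1=box
m=((H[v0:v1,u0:u1,0]>60)|(H[v0:v1,u0:u1,1]>45)|(H[v0:v1,u0:u1,2]>165)|(H[v0:v1,u0:u1,1]<5)).astype(np.uint8)
n,l,st,_=cv2.connectedComponentsWithStats(m); k=1+np.argmax(st[1:,4])
m=cv2.morphologyEx((l==k).astype(np.uint8),cv2.MORPH_OPEN,np.ones((3,3)))
v,u=np.nonzero(m); print("plate px",len(u))
pts=np.array([onz("top",a+u0,b+v0,.010)[:2] for a,b in zip(u,v)]).astype(np.float32)*1000
print(cv2.minAreaRect(pts),pts.mean(0))
# deck
for nme in("top","side"):
    Q=cloud(nme,np.load(nme+"0.npy")); I=hsv(nme+"0")
    yaw=np.radians(-29.1); a=np.radians(30)
    hz=np.array([np.cos(yaw),np.sin(yaw)]); n=np.array([-np.sin(a)*hz[0],-np.sin(a)*hz[1],np.cos(a)])
    c0=np.array([.525,-.3125,.076])
    X=np.array([np.cos(a)*hz[0],np.cos(a)*hz[1],np.sin(a)]); Y=np.cross(n,X)
    q=(Q-c0)@np.stack([X,Y,n],1)
    near=(abs(q[...,0])<.1)&(abs(q[...,1])<.07)
    fl=near&(abs(q[...,2])<.006); rim=near&(q[...,2]>.006)&(q[...,2]<.016)
    print(nme,"floor",fl.sum(),"rim",rim.sum(),"rimz",np.median(q[rim][:,2]))
    for nm_,mm in(("floor",fl),("rim",rim)):
        # unproject by ray onto its plane
        h=0 if nm_=="floor" else .011
        vv,uu=np.nonzero(mm); T=[]
        for x,y in zip(uu,vv):
            o,d=ray(nme,x,y); p=o+d*((c0+n*h-o)@n)/(d@n); T.append(((p-c0)@X*1000,(p-c0)@Y*1000))
        T=np.array(T,np.float32); print(nm_,cv2.minAreaRect(T),np.percentile(T,[1,99],axis=0).round(1).tolist())
    # hole: dark/light patch: brightness rel. median in floor region near (40,0)
    V=I[...,2]; mm=fl&(np.hypot(q[...,0]-.04,q[...,1])<.025)
    vs,us=np.nonzero(near&(np.hypot(q[...,0]-.04,q[...,1])<.03)); 
    print("bad depth/hole px:",[(int(x),int(y),int(V[y,x]),round(float(q[y,x,2])*1000)) for x,y in zip(us,vs) if abs(q[y,x,2])>.006 or abs(V[y,x]-np.median(V[mm]))>14])
    print(np.median(V[mm]))
E
```

```text
plate px 1052
((535.6046142578125, 393.1717834472656), (73.51018524169922, 132.31944274902344), 76.13420867919922) [533.19183 393.62357]
top floor 1725 rim 373 rimz 0.009171149883394477
floor ((-1.4679641723632812, 1.7048873901367188), (161.87533569335938, 100.86532592773438), 0.03130603954195976) [[-81.0, -48.0], [77.6, 51.0]]Traceback (most recent call last):
  File "<stdin>", line 28, in <module>
  File "h.py", line 7, in ray
    f,cx,cy,T=K(n); d=T[:3,:3]@np.array([(u-cx)/f,-(v-cy)/f,-1]); return T[:3,3],d
              ~^^^
  File "h.py", line 5, in K
    c=robot.camera_info(n); f=240/np.tan(np.radians(c["vertical_fov"])/2); return f,c["cx"],c["cy"],np.array(c["cam_to_world"])
ValueError: time passes only in moves, steps and waits
```

```bash
sed -i 's/^def K(n):/import functools\n@functools.cache\ndef K(n):/' h.py; python3 - <<'E'
from m import *
for nme in("top","side"):
    Q=cloud(nme,np.load(nme+"0.npy")); I=hsv(nme+"0")
    yaw=np.radians(-29.1); a=np.radians(30)
    hz=np.array([np.cos(yaw),np.sin(yaw)]); n=np.array([-np.sin(a)*hz[0],-np.sin(a)*hz[1],np.cos(a)])
    c0=np.array([.525,-.3125,.076])
    X=np.array([np.cos(a)*hz[0],np.cos(a)*hz[1],np.sin(a)]); Y=np.cross(n,X); B=np.stack([X,Y,n],1)
    q=(Q-c0)@B
    near=(abs(q[...,0])<.1)&(abs(q[...,1])<.07)
    fl=near&(abs(q[...,2])<.006); rim=near&(q[...,2]>.006)&(q[...,2]<.016)
    def un(mm,h):
        T=[]
        for y,x in zip(*np.nonzero(mm)):
            o,d=ray(nme,x,y); p=o+d*((c0+n*h-o)@n)/(d@n); T.append((p-c0)@B*1000)
        return np.array(T,np.float32)[:,:2]
    for nm_,mm,h in(("floor",fl,0),("rim",rim,.011)):
        T=un(mm,h); print(nme,nm_,len(T),cv2.minAreaRect(T),np.percentile(T,[1,99],axis=0).round(1).tolist())
    V=I[...,2]; mm=near&(np.hypot(q[...,0]-.04,q[...,1])<.022); med=np.median(V[fl])
    for s in (-1,1):
        k=near&(np.hypot(q[...,0]-.04,q[...,1])<.025)&(s*(V-med)>9)
        if k.sum(): print("hole",s,k.sum(),un(k,0).mean(0),un(k,0).std(0))
    nan=(~np.isfinite(q[...,2])); print("deep",[(x,y,V[y,x],q[y,x].round(3)) for y,x in zip(*np.nonzero(near&(abs(q[...,0]-.04)<.02)&(abs(q[...,1])<.02)&(q[...,2]<-.006)))][:20])
# pins: handle-axis by cloud (side) and mask centroids
for nm,u,v,us,vs in(("blue",251.55,237.95,277.32,197.55),("red",252.29,267.91,248.06,207.37)):
    o,d=ray("top",u,v);o2,d2=ray("side",us,vs)
    A=np.stack([d,-d2],1); s=np.linalg.lstsq(A,o2-o,rcond=None)[0]; print(nm,(o+d*s[0]).round(4),(o2+d2*s[1]).round(4), "top on z.118",onz("top",u,v,.115).round(4),"side z~.098",onz("side",us,vs,.1).round(4))
P=cloud("top",np.load("top0.npy")); k=(abs(P[...,2]-.072)<.008)&(abs(P[...,0]-.5)<.11)&(abs(P[...,1]-.215)<.05)
T=np.array([onz("top",x,y,.072)[:2]*1000 for y,x in zip(*np.nonzero(k))],np.float32); print("rack",cv2.minAreaRect(T))
E
```

```text
Traceback (most recent call last):
cv2.error: OpenCV(4.12.0) /io/opencv/modules/imgproc/src/convhull.cpp:143: error: (-215:Assertion failed) total >= 0 && (depth == CV_32F || depth == CV_32S) in function 'convexHull'
```

```bash
cat > a.py <<'E'
from m import *
for nme in("top","side"):
    Q=cloud(nme,np.load(nme+"0.npy")); I=hsv(nme+"0")
    yaw=np.radians(-29.1); a=np.radians(30)
    hz=np.array([np.cos(yaw),np.sin(yaw)]); n=np.array([-np.sin(a)*hz[0],-np.sin(a)*hz[1],np.cos(a)])
    c0=np.array([.525,-.3125,.076])
    X=np.array([np.cos(a)*hz[0],np.cos(a)*hz[1],np.sin(a)]); Y=np.cross(n,X); B=np.stack([X,Y,n],1)
    q=(Q-c0)@B
    near=(abs(q[...,0])<.1)&(abs(q[...,1])<.07)
    fl=near&(abs(q[...,2])<.006); rim=near&(q[...,2]>.006)&(q[...,2]<.016)
    def un(mm,h):
        T=[]
        for y,x in zip(*np.nonzero(mm)):
            o,d=ray(nme,x,y); p=o+d*((c0+n*h-o)@n)/(d@n); T.append((p-c0)@B*1000)
        return np.ascontiguousarray(np.array(T)[:,:2],dtype=np.float32)
    for nm_,mm,h in(("floor",fl,0),("rim",rim,.011)):
        T=un(mm,h); print(nme,nm_,len(T),cv2.minAreaRect(T),np.percentile(T,[1,99],axis=0).round(1).tolist())
    V=I[...,2]; med=np.median(V[fl])
    for s in (-1,1):
        k=near&(np.hypot(q[...,0]-.04,q[...,1])<.025)&(s*(V-med)>9)
        if k.sum(): print("hole",s,k.sum(),un(k,0).mean(0),un(k,0).std(0))
    deep=near&(abs(q[...,0]-.04)<.02)&(abs(q[...,1])<.02)&(q[...,2]<-.006)
    if deep.sum(): print("deep",deep.sum(),un(deep,0).mean(0))
for nm,u,v,us,vs in(("blue",251.55,237.95,277.32,197.55),("red",252.29,267.91,248.06,207.37)):
    o,d=ray("top",u,v);o2,d2=ray("side",us,vs)
    A=np.stack([d,-d2],1); s=np.linalg.lstsq(A,o2-o,rcond=None)[0]; print(nm,(o+d*s[0]).round(4),(o2+d2*s[1]).round(4), "top z.115",onz("top",u,v,.115).round(4),"side z.1",onz("side",us,vs,.1).round(4))
P=cloud("top",np.load("top0.npy")); k=(abs(P[...,2]-.072)<.008)&(abs(P[...,0]-.5)<.11)&(abs(P[...,1]-.215)<.05)
T=np.array([onz("top",x,y,.072)[:2]*1000 for y,x in zip(*np.nonzero(k))],np.float32); print("rack",cv2.minAreaRect(T))
E
python3 a.py
```

```text
top floor 1725 ((-1.4679641723632812, 1.7048873901367188), (161.87533569335938, 100.86532592773438), 0.03130603954195976) [[-81.0, -48.0], [77.6, 51.0]]
top rim 373 ((-1.2114181518554688, 1.6483917236328125), (95.07986450195312, 153.23851013183594), 89.20559692382812) [[-75.4, -42.7], [72.4, 45.6]]
hole -1 23 [39.4614    -1.2389209] [10.324492  5.246158]
hole 1 13 [84.67301  12.844386] [1.3929355 5.63323  ]
deep 32 [51.434525  2.776926]
side floor 3453 ((-0.6322784423828125, -1.1009979248046875), (104.49186706542969, 161.59466552734375), 89.94419860839844) [[-79.8, -51.6], [78.6, 46.1]]
side rim 640 ((0.10077667236328125, -1.0188026428222656), (90.14175415039062, 148.63841247558594), 89.91925048828125) [[-73.9, -45.3], [72.5, 43.8]]
hole -1 192 [ 56.92091  -45.507706] [13.644724 39.792606]
hole 1 198 [ 81.81584  -80.445656] [5.2325015 9.412375 ]
deep 345 [ 70.05986 -69.41394]
blue [0.5461 0.2217 0.0962] [0.5443 0.2222 0.0958] top z.115 [0.542  0.2191 0.115 ] side z.1 [0.542  0.2167 0.1   ]
red [0.4647 0.2202 0.0968] [0.4638 0.2204 0.0967] top z.115 [0.4618 0.2177 0.115 ] side z.1 [0.4622 0.216  0.1   ]
rack ((501.58984375, 218.69949340820312), (156.89453125, 57.00094223022461), 0.8355069160461426)
```

```bash
cat >> h.py <<'E'
a=np.radians(30)
def frame(yaw,tilt=0):  # columns: object x,y,z
    return (R.from_euler("z",yaw,degrees=True)*R.from_euler("y",-tilt,degrees=True)).as_matrix()
DK=frame(-29.1,30); C0=np.array([.525,-.3125,.076])+DK@np.array([-.0008,.0003,0])
FL=np.diag([-1.,1,-1]) # tool axes in object frame: tool y = obj y, tool z = -obj z
def rel(p,Rt):
    s=robot.read_state(); M=R.from_rotvec(s["orientation"]).as_matrix()
    w=R.from_matrix(M.T@Rt).as_rotvec(); d=np.array(p)-s["tool_pos"]
    print("t",round(s["t"],2),"pos",(s["tool_pos"]*1000).round(1),"open",round(s["opening"]*1000,1),"F",s["force"].round(1),"q",s["q"].round(2))
    print("twist",w.round(4),"| world d mm",(d*1000).round(1),"| tool(now)",(M.T@d*1000).round(1),"| tool(after twist)",(Rt.T@d*1000).round(1))
E
python3 - <<'E'
from h import *
P=cloud("top",np.load("top0.npy")); 
for y in np.arange(-.45,.5,.05):
    k=(abs(P[...,1]-y)<.025)&(P[...,2]>.12)&(P[...,0]>.4)&(P[...,0]<.9); 
    if k.any(): i=P[k]; j=i[:,0].argmin(); print(round(y,2),i[j].round(3), "zmax near x<.7",i[i[:,0]<.7][:,2].max(initial=0).round(3))
rel([.508,.3995,.10],frame(-14.5)@FL)
E
```

```text
-0.35 [ 0.557 -0.371  0.121] zmax near x<.7 0.123
-0.3 [ 0.581 -0.323  0.12 ] zmax near x<.7 0.123
-0.25 [ 0.726 -0.245  0.123] zmax near x<.7 0.0
-0.2 [ 0.763 -0.222  0.181] zmax near x<.7 0.0
-0.15 [ 0.636 -0.141  0.262] zmax near x<.7 0.298
-0.1 [ 0.639 -0.124  0.263] zmax near x<.7 0.291
-0.05 [ 0.637 -0.066  0.266] zmax near x<.7 0.3
-0.0 [ 0.715 -0.024  0.248] zmax near x<.7 0.0
0.05 [0.786 0.056 0.13 ] zmax near x<.7 0.0
0.1 [0.778 0.084 0.188] zmax near x<.7 0.0
0.15 [0.771 0.16  0.178] zmax near x<.7 0.0
0.2 [0.453 0.223 0.12 ] zmax near x<.7 0.124
0.25 [0.541 0.227 0.123] zmax near x<.7 0.123
0.3 [0.769 0.297 0.122] zmax near x<.7 0.0
0.4 [0.726 0.41  0.135] zmax near x<.7 0.0
0.45 [0.715 0.475 0.173] zmax near x<.7 0.0
t 0.1 pos [234.9 551.5 183.9] open 92.8 F [-0.2 -0.2 -0.4] q [ 1.08  0.13  1.49 -0.    1.52 -0.09]
twist [-0.0016 -0.0002 -0.1497] | world d mm [ 273.1 -152.   -83.9] | tool(now) [-310.8  -32.6   84. ] | tool(after twist) [-302.4  -78.8   83.9]
```

```bash
python3 -m pendant '[{"translation":[0,0,0],"twist":[0,0,-0.075],"grip":1},{"translation":[0,0,0],"twist":[0,0,-0.075],"grip":1},{"translation":[-38,-10,10],"twist":[0,0,0],"grip":1},{"translation":[-38,-10,10],"twist":[0,0,0],"grip":1},{"translation":[-38,-10,10],"twist":[0,0,0],"grip":1},{"translation":[-38,-10,10],"twist":[0,0,0],"grip":1},{"translation":[-38,-10,10],"twist":[0,0,0],"grip":1},{"translation":[-38,-10,10],"twist":[0,0,0],"grip":1},{"translation":[-38,-10,10],"twist":[0,0,0],"grip":1},{"translation":[-38,-10,10],"twist":[0,0,0],"grip":1}]' 30; python3 - <<'E'
from h import *
rel([.508,.3995,.0135],frame(-14.5)@FL)
E
```

```text
t: 1.1
tool_pos: [0.5133, 0.3967, 0.0973]
orientation: [-0.37, -3.115, 0.006]
force: [0.6, 0.4, 1.1]
opening: 0.0934
t 1.1 pos [513.3 396.7  97.3] open 93.4 F [0.6 0.4 1.1] q [ 0.58  0.32  1.43  0.    1.4  -0.76]
twist [-0.0047 -0.0046  0.0166] | world d mm [ -5.3   2.8 -83.8] | tool(now) [ 5.4  1.9 83.8] | tool(after twist) [ 5.8  1.4 83.8]
```

```bash
python3 -m pendant '[{"translation":[3,0.7,10],"twist":[-0.005,-0.005,0.016],"grip":1},{"translation":[3,0.7,15],"twist":[0,0,0],"grip":1},{"translation":[0,0,15],"twist":[0,0,0],"grip":1},{"translation":[0,0,15],"twist":[0,0,0],"grip":1},{"translation":[0,0,12],"twist":[0,0,0],"grip":1},{"translation":[0,0,8],"twist":[0,0,0],"grip":1},{"translation":[0,0,5],"twist":[0,0,0],"grip":1},{"translation":[0,0,3],"twist":[0,0,0],"grip":1},{"translation":[0,0,0],"twist":[0,0,0],"grip":1},{"translation":[0,0,0],"twist":[0,0,0],"grip":1}]' 30; python3 - <<'E'
from h import *
rel([.508,.3995,.0135],frame(-14.5)@FL)
E
```

```text
t: 2.1
tool_pos: [0.5057, 0.3976, 0.004]
orientation: [-0.396, -3.113, 0.006]
force: [-0.8, -0.7, 0.6]
opening: 0.0926
t 2.1 pos [505.7 397.6   4. ] open 92.6 F [-0.8 -0.7  0.6] q [ 0.59  0.4   1.52 -0.    1.23 -0.73]
twist [-0.0044 -0.0032 -0.    ] | world d mm [2.3 1.9 9.5] | tool(now) [-1.8  2.4 -9.5] | tool(after twist) [-1.8  2.5 -9.5]
```

```bash
python3 -m pendant '[{"translation":[-1,1,-5],"twist":[0,0,0],"grip":1},{"translation":[-1,1,-4],"twist":[0,0,0],"grip":1},{"translation":[0,0,0],"twist":[0,0,0],"grip":1},{"translation":[0,0,0],"twist":[0,0,0],"grip":1},{"translation":[0,0,0],"twist":[0,0,0],"grip":1},{"translation":[0,0,0],"twist":[0,0,0],"grip":1},{"translation":[0,0,0],"twist":[0,0,0],"grip":1},{"translation":[0,0,0],"twist":[0,0,0],"grip":1},{"translation":[0,0,0],"twist":[0,0,0],"grip":1},{"translation":[0,0,0],"twist":[0,0,0],"grip":1}]' 30; python3 - <<'E'
from h import *
rel([.508,.3995,.0135],frame(-14.5)@FL)
E
```

```text
t: 3.1
tool_pos: [0.5101, 0.3999, 0.0163]
orientation: [-0.397, -3.116, 0.002]
force: [0.1, -0.3, 0.3]
opening: 0.0934
t 3.1 pos [510.1 399.9  16.3] open 93.4 F [ 0.1 -0.3  0.3] q [ 0.59  0.39  1.5  -0.    1.25 -0.73]
twist [-0.0015 -0.0005 -0.0005] | world d mm [-2.1 -0.4 -2.8] | tool(now) [ 2.  -0.9  2.8] | tool(after twist) [ 2.  -0.9  2.8]
```

```bash
python3 -m pendant '[{"translation":[1,-0.5,1.5],"twist":[0,0,0],"grip":1},{"translation":[0,0,0],"twist":[0,0,0],"grip":1},{"translation":[0,0,0],"twist":[0,0,0],"grip":-1},{"translation":[0,0,0],"twist":[0,0,0],"grip":-1},{"translation":[0,0,0],"twist":[0,0,0],"grip":-1},{"translation":[0,0,0],"twist":[0,0,0],"grip":-1},{"translation":[0,0,0],"twist":[0,0,0],"grip":-1},{"translation":[0,0,0],"twist":[0,0,0],"grip":-1},{"translation":[0,0,0],"twist":[0,0,0],"grip":-1},{"translation":[0,0,0],"twist":[0,0,0],"grip":-1}]' 45; python3 - <<'E'
from h import *
rel([.508,.3995,.0135],frame(-14.5)@FL)
E
```

```text
t: 4.1
tool_pos: [0.5088, 0.3996, 0.0146]
orientation: [-0.397, -3.116, 0.002]
force: [0.8, 0.1, -0.8]
opening: 0.0334
t 4.1 pos [508.8 399.6  14.6] open 33.4 F [ 0.8  0.1 -0.8] q [ 0.59  0.39  1.5  -0.    1.25 -0.73]
twist [-0.0017 -0.0007 -0.0005] | world d mm [-0.8 -0.1 -1.1] | tool(now) [ 0.8 -0.3  1.1] | tool(after twist) [ 0.8 -0.3  1.1]
```

```bash
python3 -m pendant '[{"translation":[0,0,0],"twist":[0,0,0],"grip":-1},{"translation":[0,0,0],"twist":[0,0,0],"grip":-1},{"translation":[0,0,0],"twist":[0,0,0],"grip":-1},{"translation":[0,0,-5],"twist":[0,0,0],"grip":-1},{"translation":[0,0,-5],"twist":[0,0,0],"grip":-1},{"translation":[0,0,-10],"twist":[0,0,0],"grip":-1},{"translation":[0,0,-10],"twist":[0,0,0],"grip":-1},{"translation":[0,0,-10],"twist":[0,0,0],"grip":-1},{"translation":[0,0,0],"twist":[0,0,0],"grip":-1},{"translation":[0,0,0],"twist":[0,0,0],"grip":-1}]' 45; python3 - <<'E'
from h import *
rel([.508,.3995,.0135],frame(-14.5)@FL)
im,d=shot("side","side1"); 
cv2.imwrite("pics/side1c.png",cv2.resize(im[100:260,180:380,::-1],None,fx=3,fy=3,interpolation=cv2.INTER_CUBIC))
E
```

```text
t: 5.1
tool_pos: [0.5098, 0.4003, 0.0602]
orientation: [0.397, 3.115, 0.0]
force: [-0.6, 0.1, -0.8]
opening: 0.0005
t 5.1 pos [509.8 400.3  60.2] open 0.5 F [-0.6  0.1 -0.8] q [ 0.59  0.34  1.47 -0.    1.32 -0.73]
twist [ 0.0005  0.0012 -0.0005] | world d mm [ -1.8  -0.8 -46.7] | tool(now) [ 1.6 -1.3 46.7] | tool(after twist) [ 1.6 -1.3 46.7]
```

View pics/side1c.png

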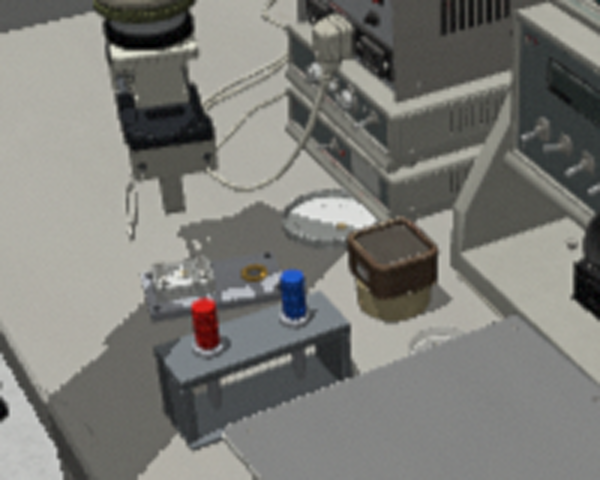

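```bash
python3 - <<'E'
from h import *
print(proj("side",[.5098,.4003,.0602]), proj("side",[.508,.3995,.03]))
im,d=shot("top","top1"); print(proj("top",[.5098,.4003,.0602]))
P=cloud("side",np.load("side1.npy"))
for u,v in ((237,168),(237,170),(237,160),(240,195),(235,200)): print(u,v,P[v,u].round(4))
print(robot.read_state()["tool_pos"],robot.read_state()["opening"])
c=im[170:290,140:290,::-1]; cv2.imwrite("pics/top1c.png",cv2.resize(c,None,fx=4,fy=4,interpolation=cv2.INTER_CUBIC))
E
```

```text
(np.float64(238.96018372926275), np.float64(179.9496632227888)) (np.float64(239.74998489429493), np.float64(189.30822840955773))
(np.float64(188.207874454249), np.float64(255.999380156578))
237 168 [0.5047 0.3873 0.1074]
237 170 [0.5066 0.3953 0.0962]
237 160 [0.5078 0.3871 0.1314]
240 195 [0.5021 0.3864 0.0205]
235 200 [0.4843 0.3824 0.0123]
[0.50979467 0.40026762 0.05979098] 0.00024128965472140017
```

View pics/top1c.png

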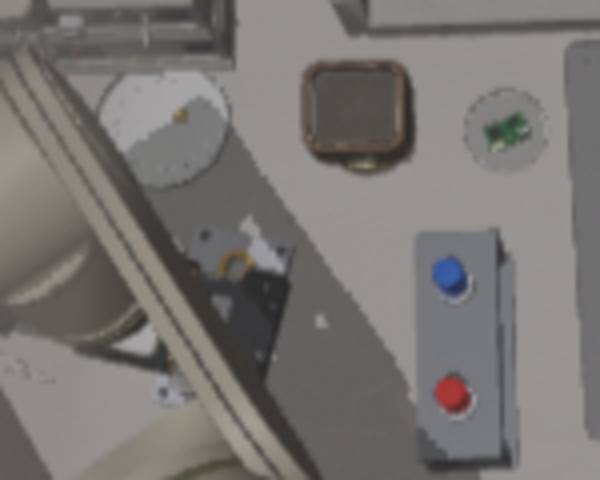

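```bash
python3 - <<'E'
from h import *
P=cloud("side",np.load("side1.npy"))
for v in range(158,186,1): print(v,[tuple((P[v,u]*1000).round().astype(int)) for u in (234,237,240)])
E
```

```text
158 [(np.int64(480), np.int64(323), np.int64(179)), (np.int64(486), np.int64(319), np.int64(179)), (np.int64(591), np.int64(605), np.int64(1))]
159 [(np.int64(499), np.int64(385), np.int64(138)), (np.int64(506), np.int64(381), np.int64(138)), (np.int64(516), np.int64(385), np.int64(133))]
160 [(np.int64(500), np.int64(388), np.int64(133)), (np.int64(508), np.int64(387), np.int64(131)), (np.int64(514), np.int64(382), np.int64(132))]
161 [(np.int64(500), np.int64(389), np.int64(130)), (np.int64(508), np.int64(389), np.int64(127)), (np.int64(514), np.int64(383), np.int64(128))]
162 [(np.int64(499), np.int64(388), np.int64(128)), (np.int64(507), np.int64(388), np.int64(125)), (np.int64(513), np.int64(381), np.int64(126))]
163 [(np.int64(497), np.int64(384), np.int64(127)), (np.int64(508), np.int64(390), np.int64(121)), (np.int64(515), np.int64(388), np.int64(120))]
164 [(np.int64(498), np.int64(388), np.int64(121)), (np.int64(508), np.int64(391), np.int64(117)), (np.int64(515), np.int64(389), np.int64(115))]
165 [(np.int64(498), np.int64(387), np.int64(119)), (np.int64(507), np.int64(389
[... 2215 characters left out ...]
np.int64(524), np.int64(491), np.int64(1)), (np.int64(533), np.int64(489), np.int64(-1)), (np.int64(541), np.int64(486), np.int64(-2))]
182 [(np.int64(523), np.int64(491), np.int64(-2)), (np.int64(531), np.int64(486), np.int64(-2)), (np.int64(537), np.int64(475), np.int64(2))]
183 [(np.int64(520), np.int64(483), np.int64(0)), (np.int64(528), np.int64(477), np.int64(0)), (np.int64(535), np.int64(472), np.int64(1))]
184 [(np.int64(518), np.int64(477), np.int64(0)), (np.int64(526), np.int64(472), np.int64(0)), (np.int64(535), np.int64(472), np.int64(-3))]
185 [(np.int64(517), np.int64(474), np.int64(-1)), (np.int64(524), np.int64(469), np.int64(-1)), (np.int64(532), np.int64(464), np.int64(0))]
```

The fingers closed on air. In the side view the tip is at crop (172,212), which is z ≈ 0.094, but the reported TCP z is 0.060. The real tip is about 34 mm higher than reported. I'll correct for that and check each step by camera.

```bash
python3 -m pendant '[{"translation":[1,-1,0],"twist":[0,0,0],"grip":1},{"translation":[0,0,0],"twist":[0,0,0],"grip":1},{"translation":[0,0,0],"twist":[0,0,0],"grip":1},{"translation":[0,0,10],"twist":[0,0,0],"grip":1},{"translation":[0,0,15],"twist":[0,0,0],"grip":1},{"translation":[0,0,15],"twist":[0,0,0],"grip":1},{"translation":[0,0,12],"twist":[0,0,0],"grip":1},{"translation":[0,0,6],"twist":[0,0,0],"grip":1},{"translation":[0,0,0],"twist":[0,0,0],"grip":1},{"translation":[0,0,0],"twist":[0,0,0],"grip":1}]' 45; python3 - <<'E'
from h import *
rel([.508,.3995,-.020],frame(-14.5)@FL)
im,d=shot("side","side2"); P=cloud("side",d)
cv2.imwrite("pics/side2c.png",cv2.resize(im[120:230,190:310,::-1],None,fx=5,fy=5,interpolation=cv2.INTER_CUBIC))
E
```

```text
t: 6.2
tool_pos: [0.5051, 0.3972, -0.0087]
orientation: [-0.397, -3.111, 0.008]
force: [0.4, -0.1, 0.0]
opening: 0.076
t 6.2 pos [505.1 397.2  -8.7] open 76.0 F [ 0.4 -0.1  0. ] q [ 0.59  0.41  1.52 -0.    1.22 -0.73]
twist [-0.0059 -0.0044 -0.0006] | world d mm [  2.9   2.3 -11.3] | tool(now) [-2.2  3.  11.2] | tool(after twist) [-2.2  3.  11.3]
```

View pics/side2c.png

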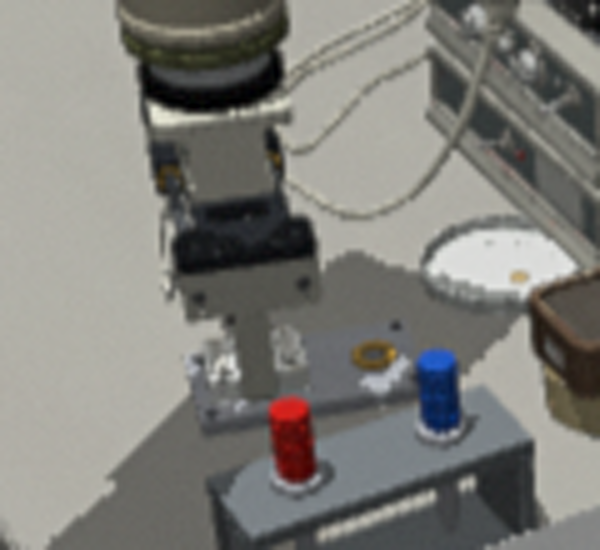

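```bash
python3 - <<'E'
from h import *
for off in (.038,.055):
  for z in (0,.01,.02,.03): print(off,z,np.round(proj("side",[.5051-.25*off,.3972-.968*off,z]),1))
P=cloud("side",np.load("side2.npy"))
for v in range(190,203): print(v,[tuple((P[v,u]*1000).round().astype(int).tolist()) for u in (239,241,243)])
E
```

```text
0.038 0 [242.3 206.3]
0.038 0.01 [241.9 203.4]
0.038 0.02 [241.5 200.5]
0.038 0.03 [241.1 197.5]
0.055 0 [243.2 209.8]
0.055 0.01 [242.8 206.9]
0.055 0.02 [242.4 203.9]
0.055 0.03 [242. 201.]
190 [(488, 347, 65), (494, 346, 64), (498, 344, 64)]
191 [(489, 350, 60), (494, 347, 60), (500, 348, 57)]
192 [(488, 349, 58), (494, 348, 56), (499, 349, 54)]
193 [(488, 350, 54), (493, 347, 54), (498, 347, 52)]
194 [(489, 354, 48), (492, 346, 52), (499, 349, 47)]
195 [(488, 353, 46), (491, 345, 49), (498, 347, 46)]
196 [(487, 349, 45), (491, 346, 45), (496, 345, 44)]
197 [(486, 348, 42), (492, 348, 40), (497, 347, 40)]
198 [(486, 349, 39), (492, 350, 36), (496, 347, 36)]
199 [(485, 347, 37), (492, 351, 32), (498, 353, 29)]
200 [(488, 359, 25), (500, 379, 9), (506, 377, 8)]
201 [(493, 375, 10), (498, 373, 10), (503, 370, 10)]
202 [(491, 371, 10), (496, 369, 9), (500, 363, 12)]
```

```bash
python3 -m pendant '[{"translation":[-1,1,4],"twist":[-0.005,-0.004,0],"grip":1},{"translation":[-1,1,3],"twist":[0,0,0],"grip":1},{"translation":[0,0,2],"twist":[0,0,0],"grip":1},{"translation":[0,0,0],"twist":[0,0,0],"grip":1},{"translation":[0,0,0],"twist":[0,0,0],"grip":1},{"translation":[0,0,0],"twist":[0,0,0],"grip":1},{"translation":[0,0,0],"twist":[0,0,0],"grip":1},{"translation":[0,0,0],"twist":[0,0,0],"grip":1},{"translation":[0,0,0],"twist":[0,0,0],"grip":1},{"translation":[0,0,0],"twist":[0,0,0],"grip":1}]' 45; python3 - <<'E'
from h import *
rel([.508,.3995,-.021],frame(-14.5)@FL)
E
```

```text
t: 7.25
tool_pos: [0.5098, 0.4001, -0.0153]
orientation: [0.397, 3.113, 0.004]
force: [-0.8, -0.6, 0.6]
opening: 0.0931
t 7.25 pos [509.8 400.1 -15.3] open 93.1 F [-0.8 -0.6  0.6] q [ 0.59  0.42  1.52 -0.    1.19 -0.73]
twist [ 0.0033  0.0033 -0.0005] | world d mm [-1.8 -0.6 -5.7] | tool(now) [ 1.6 -1.1  5.7] | tool(after twist) [ 1.6 -1.1  5.7]
```

```bash
python3 -m pendant '[{"translation":[1,-0.5,3],"twist":[0,0,0],"grip":1},{"translation":[0,0,1.5],"twist":[0,0,0],"grip":1},{"translation":[0,0,0],"twist":[0,0,0],"grip":1},{"translation":[0,0,0],"twist":[0,0,0],"grip":-1},{"translation":[0,0,0],"twist":[0,0,0],"grip":-1},{"translation":[0,0,0],"twist":[0,0,0],"grip":-1},{"translation":[0,0,0],"twist":[0,0,0],"grip":-1},{"translation":[0,0,0],"twist":[0,0,0],"grip":-1},{"translation":[0,0,0],"twist":[0,0,0],"grip":-1},{"translation":[0,0,0],"twist":[0,0,0],"grip":-1}]' 45;  python3 -m pendant '[{"translation":[0,0,0],"twist":[0,0,0],"grip":-1},{"translation":[0,0,0],"twist":[0,0,0],"grip":-1},{"translation":[0,0,0],"twist":[0,0,0],"grip":-1},{"translation":[0,0,0],"twist":[0,0,0],"grip":-1},{"translation":[0,0,0],"twist":[0,0,0],"grip":-1},{"translation":[0,0,-5],"twist":[0,0,0],"grip":-1},{"translation":[0,0,-8],"twist":[0,0,0],"grip":-1},{"translation":[0,0,-10],"twist":[0,0,0],"grip":-1},{"translation":[0,0,-10],"twist":[0,0,0],"grip":-1},{"translation":[0,0,0],"twist":[0,0,0],"grip":-1}]' 45; python3 - <<'E'
from h import *
rel([.42,.38,.17],frame(-14.5)@FL)
E
```

```text
t: 8.25
tool_pos: [0.5086, 0.3998, -0.0203]
orientation: [0.397, 3.113, 0.004]
force: [-0.4, -0.1, -1.0]
opening: 0.0413
t: 9.25
tool_pos: [0.5072, 0.399, 0.0143]
orientation: [0.397, 3.115, 0.001]
force: [0.3, 0.7, -3.5]
opening: 0.0392
t 9.25 pos [507.2 399.   14.3] open 39.2 F [ 0.3  0.7 -3.5] q [ 0.59  0.38  1.51 -0.    1.24 -0.73]
twist [ 0.0011  0.0011 -0.0005] | world d mm [-87.2 -19.  155.7] | tool(now) [  79.5  -40.1 -155.9] | tool(after twist) [  79.7  -40.2 -155.7]
```

```bash
python3 -m pendant '[{"translation":[0,0,-25],"twist":[0,0,0],"grip":-1},{"translation":[0,0,-35],"twist":[0,0,0],"grip":-1},{"translation":[0,0,-35],"twist":[0,0,0],"grip":-1},{"translation":[10,-5,-35],"twist":[0,0,0],"grip":-1},{"translation":[25,-12,-20],"twist":[0,0,0],"grip":-1},{"translation":[25,-20,-5],"twist":[0,0,0],"grip":-1},{"translation":[20,-35,0],"twist":[0,0,0],"grip":-1},{"translation":[-12,-44,0],"twist":[0,0,0],"grip":-1},{"translation":[-12,-44,0],"twist":[0,0,0],"grip":-1},{"translation":[-12,-44,0],"twist":[0,0,0],"grip":-1}]' 45; python3 - <<'E'
from h import *
rel(C0+DK@[-.028,0,-.0205+.08],DK@FL)
s=robot.read_state(); print((np.array([.43,-.25,.19])-s["tool_pos"])@R.from_rotvec(s["orientation"]).as_matrix()*1000)
E
```

```text
t: 10.25
tool_pos: [0.4091, 0.2123, 0.1773]
orientation: [0.385, 3.113, 0.01]
force: [1.5, -1.8, -4.1]
opening: 0.0397
t 10.25 pos [409.1 212.3 177.3] open 39.7 F [ 1.5 -1.8 -4.1] q [ 0.36 -0.26  1.88  0.    1.52 -0.96]
twist [ 0.0757 -0.5171  0.2539] | world d mm [  68.2 -497.9  -64.2] | tool(now) [-187.2 -466.7   61.8] | tool(after twist) [-229.3 -401.9  206.5]
[-132.90323379 -443.18511178  -15.11077216]
```

```bash
python3 -m pendant '[{"translation":[-13,-46,-2],"twist":[0,0,0],"grip":-1},{"translation":[-13,-46,-2],"twist":[0,0,0],"grip":-1},{"translation":[-13,-46,-2],"twist":[0,0,0],"grip":-1},{"translation":[-13,-46,-2],"twist":[0,0,0],"grip":-1},{"translation":[-13,-46,-2],"twist":[0,0,0],"grip":-1},{"translation":[-13,-46,-2],"twist":[0,0,0],"grip":-1},{"translation":[-13,-46,-2],"twist":[0,0,0],"grip":-1},{"translation":[-13,-46,-2],"twist":[0,0,0],"grip":-1},{"translation":[-13,-40,-2],"twist":[0,0,0],"grip":-1},{"translation":[0,0,0],"twist":[0,0,0],"grip":-1}]' 45; python3 - <<'E'
from h import *
rel(C0+DK@[-.028,0,-.0205+.08],DK@FL)
E
```

```text
t: 11.25
tool_pos: [0.4202, -0.2339, 0.1981]
orientation: [0.387, 3.099, 0.004]
force: [-0.6, 1.1, -3.1]
opening: 0.0392
t 11.25 pos [ 420.2 -233.9  198.1] open 39.2 F [-0.6  1.1 -3.1] q [-0.62 -0.22  1.81  0.01  1.54 -1.95]
twist [ 0.0747 -0.5036  0.2517] | world d mm [ 57.2 -51.7 -84.9] | tool(now) [-66.6 -36.5  86. ] | tool(after twist) [-22.6 -17.4 111.1]
```

```bash
python3 -m pendant '[{"translation":[0,0,0],"twist":[0.015,-0.1,0.05],"grip":-1},{"translation":[0,0,0],"twist":[0.015,-0.1,0.05],"grip":-1},{"translation":[0,0,0],"twist":[0.015,-0.1,0.05],"grip":-1},{"translation":[0,0,0],"twist":[0.015,-0.1,0.05],"grip":-1},{"translation":[0,0,0],"twist":[0.014,-0.09,0.045],"grip":-1},{"translation":[-10,-8,20],"twist":[0,0,0],"grip":-1},{"translation":[-10,-8,20],"twist":[0,0,0],"grip":-1},{"translation":[0,0,8],"twist":[0,0,0],"grip":-1},{"translation":[0,0,0],"twist":[0,0,0],"grip":-1},{"translation":[0,0,0],"twist":[0,0,0],"grip":-1}]' 45; python3 - <<'E'
from h import *
rel(C0+DK@[-.028,0,-.0205+.08],DK@FL)
im,d=shot("side","side3"); shot("top","top3")
cv2.imwrite("pics/side3c.png",cv2.resize(im[230:410,320:500,::-1],None,fx=3.3,fy=3.3,interpolation=cv2.INTER_CUBIC))
E
```

```text
t: 12.25
tool_pos: [0.4477, -0.2656, 0.1678]
orientation: [0.663, 2.531, -0.181]
force: [-0.7, 0.3, -3.4]
opening: 0.0392
t 12.25 pos [ 447.7 -265.6  167.8] open 39.2 F [-0.7  0.3 -3.4] q [-0.72 -0.73  2.32  0.12  1.03 -1.81]
twist [-0.0017  0.013  -0.0043] | world d mm [ 29.7 -20.  -54.7] | tool(now) [-2.7 -2.9 65.2] | tool(after twist) [-3.5 -3.  65.2]
```

View pics/side3c.png

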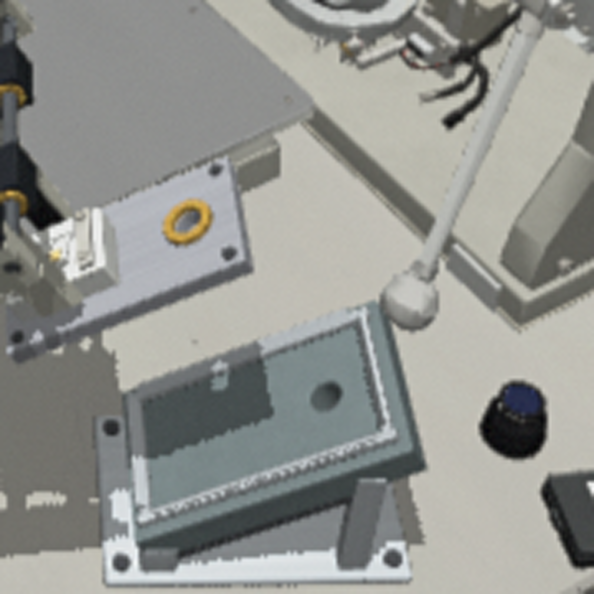

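```bash
cat > b.py <<'E'
from m import *
import sys
def onplane(n,u,v,c,nn):
    o,d=ray(n,u,v); return o+d*((c-o)@nn)/(d@nn)
def plate(n,tag,ring):
    """fit plate plane round ring in image, returns eyelet pos etc."""
    D=np.load(tag+".npy"); P=cloud(n,D); H=hsv(tag)
    u0,v0=ring; bx=(u0-14,u0+15,v0-14,v0+15)
    brass=lambda h:(h[...,0]>10)&(h[...,0]<28)&(h[...,1]>85)
    u,v,c=cen(n,H,bx,brass); 
    m=np.zeros(D.shape,bool); vv,uu=np.mgrid[:480,:640]; r=np.hypot(uu-u,vv-v); 
    br=brass(H)&(r<14); q=P[br]; q=q[np.isfinite(q).all(1)]; e=np.median(q,0)
    # plate plane: points within 30mm of e, off brass, near
    m=(np.linalg.norm(P-e,axis=-1)<.032)&(np.linalg.norm(P-e,axis=-1)>.014); q=P[m]
    for _ in range(4):
        cc=q.mean(0); w=np.linalg.svd(q-cc)[2][2]; w*=np.sign(w[2]); q=P[m]; q=q[abs((q-cc)@w)<.003]
    return u,v,c,e,w,cc
E
python3 - <<'E'
from b import *
s=robot.read_state(); M=R.from_rotvec(s["orientation"]).as_matrix(); p=s["tool_pos"]
O=M@FL # carrier axes in world
e_tool=p+O@np.array([.068,0,.014+.0205])
Oz=p+np.array([0,0,.035]); e_world=Oz+O@np.array([.068,0,.014-.0145])
print("pred tool-offset",e_tool.round(4),np.round(proj("side",e_tool),1),np.round(proj("top",e_tool),1)); print("pred world-offset",e_world.round(4),np.round(proj("side",e_world),1),np.round(proj("top",e_world),1))
u,v,c,e,w,cc=plate("side","side3",(377,297)); print("meas",u,v,c,e.round(4),w.round(3),"tool n",O[:,2].round(3))
print("ray on pred plane",onplane("side",u,v,e_tool,O[:,2]).round(4))
print("hole",((onplane("side",419.1,350.3,C0,DK[:,2])-C0)@DK*1000).round(1))
H=hsv("top3"); ys,xs=np.nonzero((H[...,0]>10)&(H[...,0]<28)&(H[...,1]>70)); k=(xs>390)&(xs<470)&(ys>180)&(ys<280); print(k.sum(),xs[k].mean(),ys[k].mean())
E
```

```text
pred tool-offset [ 0.4833 -0.2858  0.2325] [375.9 296.1] [454.4 244.1]
pred world-offset [ 0.499  -0.2946  0.2374] [387.3 293.8] [458.  237.2]
meas 376.40909090909093 296.90909090909093 110 [ 0.4848 -0.2868  0.2298] [-0.436  0.249  0.865] tool n [-0.446  0.25   0.859]
ray on pred plane [ 0.4828 -0.288   0.2328]
hole [41.2 -1.7 -0. ]
55 451.92727272727274 246.25454545454545
```

The eyelet at side pixel (376,297) matches the prediction of a constant offset along the tool within 1 mm. The side camera's bias is the same for the eyelet and the stand hole, at (419,350). Next I'll descend to about 20 mm above the floor.

```bash
python3 -m pendant '[{"translation":[-2,-1.5,15],"twist":[-0.001,0.012,-0.004],"grip":-1},{"translation":[-2,-1.5,20],"twist":[0,0,0],"grip":-1},{"translation":[0,0,20],"twist":[0,0,0],"grip":-1},{"translation":[0,0,20],"twist":[0,0,0],"grip":-1},{"translation":[0,0,18],"twist":[0,0,0],"grip":-1},{"translation":[0,0,12],"twist":[0,0,0],"grip":-1},{"translation":[0,0,6],"twist":[0,0,0],"grip":-1},{"translation":[0,0,0],"twist":[0,0,0],"grip":-1},{"translation":[0,0,0],"twist":[0,0,0],"grip":-1},{"translation":[0,0,0],"twist":[0,0,0],"grip":-1}]' 45; python3 - <<'E'
from h import *
rel(C0+DK@[-.0275,.0004,-.0205+.02],DK@FL)
E
```

```text
t: 13.35
tool_pos: [0.5026, -0.298, 0.076]
orientation: [0.657, 2.543, -0.178]
force: [0.4, 0.1, -3.7]
opening: 0.0398
t 13.35 pos [ 502.6 -298.    76. ] open 39.8 F [ 0.4  0.1 -3.7] q [-0.69 -0.37  2.25  0.13  0.74 -1.83]
twist [0.0008 0.0027 0.0023] | world d mm [  1.5  -2.1 -14.6] | tool(now) [ 5.3 -1.1 13.8] | tool(after twist) [ 5.3 -1.1 13.8]
```

```bash
python3 -m pendant '[{"translation":[2,-0.5,5],"twist":[0,0.002,0.002],"grip":-1},{"translation":[2,-0.3,5],"twist":[0,0,0],"grip":-1},{"translation":[0,0,2],"twist":[0,0,0],"grip":-1},{"translation":[0,0,0],"twist":[0,0,0],"grip":-1},{"translation":[0,0,0],"twist":[0,0,0],"grip":-1},{"translation":[0,0,0],"twist":[0,0,0],"grip":-1},{"translation":[0,0,0],"twist":[0,0,0],"grip":-1},{"translation":[0,0,0],"twist":[0,0,0],"grip":-1},{"translation":[0,0,0],"twist":[0,0,0],"grip":-1},{"translation":[0,0,0],"twist":[0,0,0],"grip":-1}]' 45; python3 - <<'E'
from h import *
rel(C0+DK@[-.0275,.0004,-.0205+.00],DK@FL)
from b import *
shot("side","side4"); shot("top","top4")
s=robot.read_state(); M=R.from_rotvec(s["orientation"]).as_matrix(); p=s["tool_pos"]; O=M@FL
e=p+O@np.array([.068,0,.034]); us,vs=map(int,np.round(proj("side",e)))
u,v,c,em,w,cc=plate("side","side4",(us,vs)); print("eyelet in deck mm: pred",((e-C0)@DK*1000).round(1),"side ray",((onplane("side",u,v,e,O[:,2])-C0)@DK*1000).round(1),c,w.round(3))
E
```

```text
t: 14.35
tool_pos: [0.5054, -0.301, 0.0653]
orientation: [0.659, 2.541, -0.178]
force: [-0.4, -0.5, -3.6]
opening: 0.0395
t 14.35 pos [ 505.4 -301.    65.3] open 39.5 F [-0.4 -0.5 -3.6] q [-0.69 -0.34  2.25  0.14  0.71 -1.83]
twist [-0.      0.0044  0.0003] | world d mm [  7.5  -3.9 -21.2] | tool(now) [ 3.4  0.2 22.6] | tool(after twist) [ 3.3  0.2 22.6]
eyelet in deck mm: pred [43.6  0.3 36.4] side ray [44.  -0.8 36.4] 104 [-0.432  0.243  0.868]
```

```bash
python3 -m pendant '[{"translation":[1.5,-0.2,3],"twist":[0,0.002,0],"grip":-1},{"translation":[1.2,0,3],"twist":[0,0.002,0],"grip":-1},{"translation":[0,0,2],"twist":[0,0,0],"grip":-1},{"translation":[0,0,0],"twist":[0,0,0],"grip":-1},{"translation":[0,0,0],"twist":[0,0,0],"grip":-1},{"translation":[0,0,0],"twist":[0,0,0],"grip":-1},{"translation":[0,0,0],"twist":[0,0,0],"grip":-1},{"translation":[0,0,0],"twist":[0,0,0],"grip":-1},{"translation":[0,0,0],"twist":[0,0,0],"grip":-1},{"translation":[0,0,0],"twist":[0,0,0],"grip":-1}]' 45; cat > c.py <<'E'
from b import *
rel(C0+DK@[-.0275,.0004,-.0205+.00],DK@FL)
shot("side","sidec")
s=robot.read_state(); M=R.from_rotvec(s["orientation"]).as_matrix(); p=s["tool_pos"]; O=M@FL
e=p+O@np.array([.068,0,.034]); us,vs=map(int,np.round(proj("side",e)))
u,v,c,em,w,cc=plate("side","sidec",(us,vs)); print("eyelet in deck mm: pred",((e-C0)@DK*1000).round(1),"side ray",((onplane("side",u,v,e,O[:,2])-C0)@DK*1000).round(1),c,"n in deck",(w@DK).round(3))
E
python3 c.py
```

```text
t: 15.45
tool_pos: [0.5069, -0.302, 0.0561]
orientation: [0.66, 2.545, -0.177]
force: [0.6, 0.1, -3.1]
opening: 0.0396
t 15.45 pos [ 506.9 -302.    56.1] open 39.6 F [ 0.6  0.1 -3.1] q [-0.69 -0.31  2.25  0.14  0.69 -1.83]
twist [ 0.0001 -0.0002  0.0002] | world d mm [  6.   -2.9 -12. ] | tool(now) [ 0.2  0.4 13.7] | tool(after twist) [ 0.2  0.4 13.7]
eyelet in deck mm: pred [40.8  0.1 27.3] side ray [40.7 -1.3 27.3] 102 n in deck [0.01  0.001 1.   ]
```

```bash
python3 -m pendant '[{"translation":[0,0,2],"twist":[0,0,0],"grip":-1},{"translation":[0,0,2],"twist":[0,0,0],"grip":-1},{"translation":[0,0,2],"twist":[0,0,0],"grip":-1},{"translation":[0,0,1.5],"twist":[0,0,0],"grip":-1},{"translation":[0,0,1],"twist":[0,0,0],"grip":-1},{"translation":[0,0,0],"twist":[0,0,0],"grip":-1},{"translation":[0,0,0],"twist":[0,0,0],"grip":-1},{"translation":[0,0,0],"twist":[0,0,0],"grip":-1},{"translation":[0,0,0],"twist":[0,0,0],"grip":-1},{"translation":[0,0,0],"twist":[0,0,0],"grip":-1}]' 45; python3 c.py
```

```text
t: 16.5
tool_pos: [0.5109, -0.3043, 0.048]
orientation: [0.66, 2.545, -0.177]
force: [-0.7, -0.5, -3.6]
opening: 0.0399
t 16.5 pos [ 510.9 -304.3   48. ] open 39.9 F [-0.7 -0.5 -3.6] q [-0.68 -0.28  2.24  0.14  0.67 -1.84]
twist [ 0.0001 -0.0004  0.0002] | world d mm [ 2.  -0.7 -3.9] | tool(now) [0.1 0.4 4.4] | tool(after twist) [0.1 0.4 4.4]
eyelet in deck mm: pred [40.7  0.  17.9] side ray [40.8 -0.9 17.9] 96 n in deck [0.011 0.004 1.   ]
```

```bash
python3 -m pendant '[{"translation":[0,0,1],"twist":[0,0,0],"grip":-1},{"translation":[0,0,1],"twist":[0,0,0],"grip":-1},{"translation":[0,0,1],"twist":[0,0,0],"grip":-1},{"translation":[0,0,0.5],"twist":[0,0,0],"grip":-1},{"translation":[0,0,0],"twist":[0,0,0],"grip":-1},{"translation":[0,0,0],"twist":[0,0,0],"grip":-1},{"translation":[0,0,0],"twist":[0,0,0],"grip":-1},{"translation":[0,0,0],"twist":[0,0,0],"grip":-1},{"translation":[0,0,0],"twist":[0,0,0],"grip":-1},{"translation":[0,0,0],"twist":[0,0,0],"grip":-1}]' 45; python3 c.py
```

```text
t: 17.55
tool_pos: [0.5126, -0.3053, 0.045]
orientation: [0.66, 2.545, -0.177]
force: [-2.3, 0.2, -2.0]
opening: 0.0395
t 17.55 pos [ 512.6 -305.3   45. ] open 39.5 F [-2.3  0.2 -2. ] q [-0.68 -0.27  2.24  0.14  0.66 -1.84]
twist [ 0.     -0.0002  0.0003] | world d mm [ 0.3  0.3 -0.9] | tool(now) [0.4 0.4 0.8] | tool(after twist) [0.4 0.4 0.8]
eyelet in deck mm: pred [40.9  0.  14.3] side ray [41.2 -0.3 14.3] 104 n in deck [0.012 0.003 1.   ]
```

```bash
python3 -m pendant '[{"translation":[0,0,1],"twist":[0,0,0],"grip":-1},{"translation":[0,0,0],"twist":[0,0,0],"grip":-1},{"translation":[0,0,0],"twist":[0,0,0],"grip":-1},{"translation":[0,0,0],"twist":[0,0,0],"grip":1},{"translation":[0,0,0],"twist":[0,0,0],"grip":1},{"translation":[0,0,0],"twist":[0,0,0],"grip":1},{"translation":[0,0,0],"twist":[0,0,0],"grip":1},{"translation":[0,0,0],"twist":[0,0,0],"grip":1},{"translation":[0,0,0],"twist":[0,0,0],"grip":1},{"translation":[0,0,0],"twist":[0,0,0],"grip":1}]' 45; python3 c.py
```

```text
t: 18.6
tool_pos: [0.5154, -0.3075, 0.0485]
orientation: [0.658, 2.54, -0.18]
force: [0.7, -1.1, -0.5]
opening: 0.0902
t 18.6 pos [ 515.4 -307.5   48.5] open 90.2 F [ 0.7 -1.1 -0.5] q [-0.68 -0.27  2.23  0.14  0.66 -1.84]
twist [-0.001   0.006   0.0009] | world d mm [-2.5  2.6 -4.4] | tool(now) [5.2 1.  2. ] | tool(after twist) [5.1 1.  2.1]
eyelet in deck mm: pred [45.5 -0.5 16. ] side ray [39.2 -1.9 15.9] 104 n in deck [ 0.012 -0.001  1.   ]
```

```bash
python3 -m pendant '[{"translation":[0,0,-10],"twist":[0,0,0],"grip":1},{"translation":[0,0,-20],"twist":[0,0,0],"grip":1},{"translation":[0,0,-30],"twist":[0,0,0],"grip":1},{"translation":[0,0,-30],"twist":[0,0,0],"grip":1},{"translation":[0,0,-20],"twist":[0,0.05,0],"grip":1},{"translation":[0,0,-10],"twist":[0,0.1,0],"grip":1},{"translation":[0,0,0],"twist":[0,0.1,0],"grip":1},{"translation":[0,0,0],"twist":[0,0.1,0],"grip":1},{"translation":[0,0,0],"twist":[0,0.1,0],"grip":1},{"translation":[0,0,0],"twist":[0,0.05,0],"grip":1}]' 45; python3 - <<'E'
from b import *
shot("side","side5")
for ey in [C0+DK@[.038,0,.014]]:
    us,vs=map(int,np.round(proj("side",ey)))
    u,v,c,em,w,cc=plate("side","side5",(us,vs)); print(u,v,c,"eyelet deck",((onplane("side",u,v,ey,DK[:,2])-C0)@DK*1000).round(1),"depth",((em-C0)@DK*1000).round(1),"plate z",(((cc-C0)@DK)*1000).round(1),"n",(w@DK).round(3))
im=cv2.imread("pics/side5.png"); cv2.imwrite("pics/side5c.png",cv2.resize(im[300:430,330:480],None,fx=4,fy=4,interpolation=cv2.INTER_CUBIC))
rel([.5418,.2180,.16],frame(60)@FL)
rel([.5418,.2180,.16],frame(0)@FL)
E
```

```text
t: 19.65
tool_pos: [0.4592, -0.2764, 0.157]
orientation: [0.788, 3.027, -0.01]
force: [-0.7, 0.2, 0.2]
opening: 0.0929
414.40384615384613 345.9423076923077 104 eyelet deck [38.6 -0.4 14. ] depth [37.8  0.8 12.8] plate z [36.7 -0.4  9.7] n [ 0.009 -0.001  1.   ]
t 19.7 pos [ 459.4 -276.6  156.6] open 92.9 F [-3.7  1.6 -0.6] q [-0.64 -0.04  1.72 -0.    1.45 -1.7 ]
twist [-0.0119  0.0079 -1.5566] | world d mm [ 82.4 494.6   3.4] | tool(now) [169.2 471.9  -6.7] | tool(after twist) [-469.5  175.9   -3.4]
t 19.7 pos [ 459.4 -276.6  156.6] open 92.9 F [-3.7  1.6 -0.6] q [-0.64 -0.04  1.72 -0.    1.45 -1.7 ]
twist [-0.0058  0.0117 -0.5094] | world d mm [ 82.4 494.6   3.4] | tool(now) [169.2 471.9  -6.7] | tool(after twist) [-82.4 494.6  -3.4]
```

View pics/side5c.png

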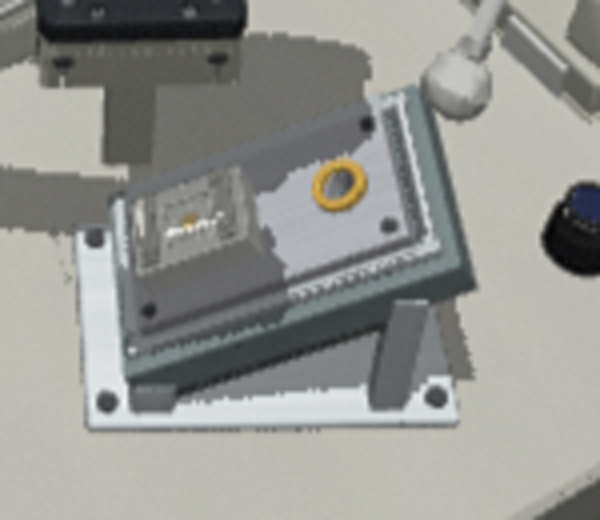

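The carrier sits flat in the pocket, with its eyelet ring at crop (340,184) towards the high end. It has slid down onto the low wall, as expected. Next is the blue pin.

```bash
python3 -m pendant '[{"translation":[0,0,-5],"twist":[0,0,-0.1],"grip":1},{"translation":[0,0,-5],"twist":[0,0,-0.1],"grip":1},{"translation":[0,0,-5],"twist":[0,0,-0.1],"grip":1},{"translation":[0,0,0],"twist":[-0.005,0.01,-0.1],"grip":1},{"translation":[0,10,0],"twist":[0,0,-0.1],"grip":1},{"translation":[0,30,0],"twist":[0,0,0],"grip":1},{"translation":[0,45,0],"twist":[0,0,0],"grip":1},{"translation":[0,45,0],"twist":[0,0,0],"grip":1},{"translation":[0,45,0],"twist":[0,0,0],"grip":1},{"translation":[0,45,0],"twist":[0,0,0],"grip":1}]' 40; python3 - <<'E'
from h import *
rel([.5418,.2180,.14],frame(0)@FL)
E
```

```text
t: 20.7
tool_pos: [0.4571, -0.0545, 0.1679]
orientation: [-0.005, 3.136, -0.005]
force: [0.6, 0.0, 0.2]
opening: 0.0932
t 20.7 pos [457.1 -54.5 167.9] open 93.2 F [0.6 0.  0.2] q [-0.23 -0.26  1.89 -0.    1.5  -1.8 ]
twist [-0.0035  0.0057  0.0033] | world d mm [ 84.7 272.5 -27.9] | tool(now) [-85.4 272.3  27.4] | tool(after twist) [-84.7 272.5  27.9]
```

```bash
python3 -m pendant '[{"translation":[-10,45,0],"twist":[0,0,0],"grip":1},{"translation":[-14,45,0],"twist":[0,0,0],"grip":1},{"translation":[-14,45,0],"twist":[0,0,0],"grip":1},{"translation":[-14,45,5],"twist":[0,0,0],"grip":1},{"translation":[-14,40,5],"twist":[0,0,0],"grip":1},{"translation":[-10,25,5],"twist":[0,0,0],"grip":1},{"translation":[-5,12,5],"twist":[0,0,0],"grip":1},{"translation":[0,0,0],"twist":[0,0,0],"grip":1},{"translation":[0,0,0],"twist":[0,0,0],"grip":1},{"translation":[0,0,0],"twist":[0,0,0],"grip":1}]' 40; python3 - <<'E'
from h import *
rel([.5418,.2180,.049],frame(0)@FL)
E
```

```text
t: 21.7
tool_pos: [0.5362, 0.217, 0.1468]
orientation: [-0.013, 3.126, -0.002]
force: [-0.4, 0.9, 0.7]
opening: 0.093
t 21.7 pos [536.2 217.  146.8] open 93.0 F [-0.4  0.9  0.7] q [ 0.3   0.08  1.61 -0.01  1.44 -1.28]
twist [-0.0015  0.0155  0.0084] | world d mm [  5.6   1.  -97.8] | tool(now) [-4.1  1.1 97.9] | tool(after twist) [-5.6  1.  97.8]
```

```bash
python3 -m pendant '[{"translation":[-3,0.5,10],"twist":[0,0.015,0.008],"grip":1},{"translation":[-2,0.5,15],"twist":[0,0,0],"grip":1},{"translation":[0,0,15],"twist":[0,0,0],"grip":1},{"translation":[0,0,15],"twist":[0,0,0],"grip":1},{"translation":[0,0,12],"twist":[0,0,0],"grip":1},{"translation":[0,0,8],"twist":[0,0,0],"grip":1},{"translation":[0,0,4],"twist":[0,0,0],"grip":1},{"translation":[0,0,0],"twist":[0,0,0],"grip":1},{"translation":[0,0,0],"twist":[0,0,0],"grip":1},{"translation":[0,0,0],"twist":[0,0,0],"grip":1}]' 40; python3 - <<'E'
from h import *
rel([.5418,.2180,.049],frame(0)@FL)
E
```

```text
t: 22.7
tool_pos: [0.541, 0.2138, 0.06]
orientation: [-0.008, -3.139, 0.004]
force: [0.0, -1.1, -0.2]
opening: 0.0929
t 22.7 pos [541.  213.8  60. ] open 92.9 F [ 0.  -1.1 -0.2] q [ 0.29  0.18  1.67 -0.    1.3  -1.28]
twist [-0.0025 -0.0023 -0.0051] | world d mm [  0.8   4.2 -11. ] | tool(now) [-0.8  4.2 11. ] | tool(after twist) [-0.8  4.2 11. ]
```

```bash
python3 -m pendant '[{"translation":[-0.5,2,5],"twist":[0,-0.002,-0.005],"grip":1},{"translation":[0,1.5,4],"twist":[0,0,0],"grip":1},{"translation":[0,0,0],"twist":[0,0,0],"grip":1},{"translation":[0,0,0],"twist":[0,0,0],"grip":1},{"translation":[0,0,0],"twist":[0,0,0],"grip":1},{"translation":[0,0,0],"twist":[0,0,0],"grip":0},{"translation":[0,0,0],"twist":[0,0,0],"grip":0},{"translation":[0,0,0],"twist":[0,0,0],"grip":0},{"translation":[0,0,0],"twist":[0,0,0],"grip":0},{"translation":[0,0,0],"twist":[0,0,0],"grip":0}]' 40; python3 - <<'E'
from h import *
rel([.5418,.2180,.049],frame(0)@FL)
im,d=shot("side","side6"); cv2.imwrite("pics/side6c.png",cv2.resize(im[140:260,210:330,::-1],None,fx=5,fy=5,interpolation=cv2.INTER_CUBIC))
E
```

```text
t: 23.7
tool_pos: [0.5432, 0.2183, 0.0525]
orientation: [-0.001, 3.138, -0.002]
force: [-0.3, 0.9, 0.2]
opening: 0.0579
t 23.7 pos [543.2 218.3  52.5] open 57.9 F [-0.3  0.9  0.2] q [ 0.3   0.19  1.67 -0.    1.28 -1.27]
twist [-0.0014  0.0035  0.0007] | world d mm [-1.4 -0.3 -3.5] | tool(now) [ 1.4 -0.3  3.5] | tool(after twist) [ 1.4 -0.3  3.5]
```

View pics/side6c.png

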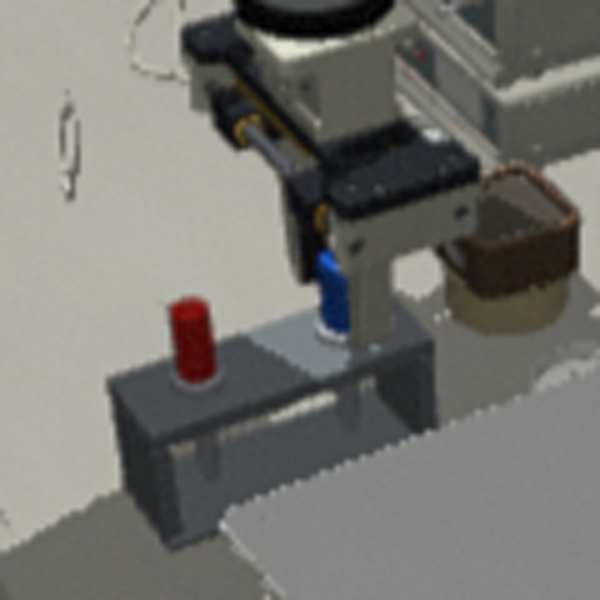

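Blue handle at crop (335,295) sits between the fingers, and the red pin is clear at (192,340). A quick numeric check, then I'll close.

```bash
python3 - <<'E'
from h import *
f=lambda *p:(np.array(proj("side",p))-[210,140])*5
print("finger outer face",f(.5432,.2183-.046,.10),"tip",f(.5432,.2183-.046,.0875)); print("pin",f(.542,.2178,.098))
E
python3 -m pendant '[{"translation":[1,0,2],"twist":[0,0,0],"grip":0},{"translation":[0,0,0],"twist":[0,0,0],"grip":0},{"translation":[0,0,0],"twist":[0,0,0],"grip":-1},{"translation":[0,0,0],"twist":[0,0,0],"grip":-1},{"translation":[0,0,0],"twist":[0,0,0],"grip":-1},{"translation":[0,0,0],"twist":[0,0,0],"grip":-1},{"translation":[0,0,0],"twist":[0,0,0],"grip":-1},{"translation":[0,0,0],"twist":[0,0,0],"grip":-1},{"translation":[0,0,0],"twist":[0,0,0],"grip":-1},{"translation":[0,0,0],"twist":[0,0,0],"grip":-1}]' 45; python3 - <<'E'
from h import *
rel([.5418,.2180,.049],frame(0)@FL)
E
```

```text
finger outer face [378.61512924 332.14580184] tip [380.08348102 352.70041166]
pin [335.93215925 289.95782374]
t: 24.75
tool_pos: [0.542, 0.2182, 0.0502]
orientation: [-0.001, 3.138, -0.002]
force: [-0.4, -0.8, -0.3]
opening: 0.019
t 24.75 pos [542.  218.2  50.2] open 19.0 F [-0.4 -0.8 -0.3] q [ 0.3   0.19  1.68 -0.    1.27 -1.27]
twist [-0.0014  0.0033  0.0006] | world d mm [-0.2 -0.2 -1.2] | tool(now) [ 0.2 -0.2  1.2] | tool(after twist) [ 0.2 -0.2  1.2]
```

```bash
python3 -m pendant '[{"translation":[0,0,-5],"twist":[0,0,0],"grip":-1},{"translation":[0,0,-12],"twist":[0,0,0],"grip":-1},{"translation":[0,0,-20],"twist":[0,0,0],"grip":-1},{"translation":[0,0,-25],"twist":[0,0,0],"grip":-1},{"translation":[0,0,-30],"twist":[0,0,0],"grip":-1},{"translation":[0,0,-30],"twist":[0,0,0],"grip":-1},{"translation":[0,-15,-15],"twist":[0,0,0],"grip":-1},{"translation":[8,-30,-5],"twist":[0,0,0],"grip":-1},{"translation":[10,-42,0],"twist":[0,0,0],"grip":-1},{"translation":[10,-42,0],"twist":[0,0,0],"grip":-1}]' 50; python3 - <<'E'
from h import *
rel([.43,-.25,.19],frame(0)@FL)
E
```

```text
t: 25.75
tool_pos: [0.5141, 0.0878, 0.2035]
orientation: [-0.013, 3.132, -0.0]
force: [1.3, -0.8, -0.7]
opening: 0.0194
t 25.75 pos [514.1  87.8 203.5] open 19.4 F [ 1.3 -0.8 -0.7] q [ 0.07 -0.1   1.69 -0.    1.55 -1.51]
twist [-0.0002  0.0091  0.0081] | world d mm [ -84.1 -337.8  -13.5] | tool(now) [  86.9 -337.1   12.8] | tool(after twist) [  84.1 -337.8   13.5]
```

```bash
python3 -m pendant '[{"translation":[14,-42,0],"twist":[0,0,0],"grip":-1},{"translation":[14,-42,0],"twist":[0,0,0],"grip":-1},{"translation":[14,-42,0],"twist":[0,0,0],"grip":-1},{"translation":[14,-42,0],"twist":[0,0,0],"grip":-1},{"translation":[12,-42,0],"twist":[0,0,0],"grip":-1},{"translation":[10,-42,0],"twist":[0,0,0],"grip":-1},{"translation":[5,-42,0],"twist":[0,0,0],"grip":-1},{"translation":[0,-25,0],"twist":[0,0,0],"grip":-1},{"translation":[0,-10,0],"twist":[0,0,0],"grip":-1},{"translation":[0,0,0],"twist":[0,0,0],"grip":-1}]' 50; python3 - <<'E'
from h import *
# pin nose in tool (reported TCP): z_tool = reported z at grasp (.0502) - nose z (.010)
rel(C0+DK@[.0385,.0005,.014+.04-.0402+.0],DK@FL)
E
```

```text
t: 26.75
tool_pos: [0.4193, -0.2653, 0.2046]
orientation: [0.001, 3.133, -0.008]
force: [-1.4, 0.3, -2.5]
opening: 0.019
t 26.75 pos [ 419.3 -265.3  204.6] open 19.0 F [-1.4  0.3 -2.5] q [-0.67 -0.17  1.75  0.    1.55 -2.24]
twist [ 0.1299 -0.5023  0.4961] | world d mm [128.5 -59.1 -97.8] | tool(now) [-127.7  -58.5   99.3] | tool(after twist) [-73.2  10.9 155.2]
```

```bash
python3 -m pendant '[{"translation":[-20,-10,5],"twist":[0,0,0],"grip":-1},{"translation":[-25,-10,10],"twist":[0,0,0],"grip":-1},{"translation":[-15,-5,5],"twist":[0.022,-0.084,0.083],"grip":-1},{"translation":[0,0,0],"twist":[0.022,-0.084,0.083],"grip":-1},{"translation":[0,0,0],"twist":[0.022,-0.084,0.083],"grip":-1},{"translation":[0,0,0],"twist":[0.022,-0.084,0.083],"grip":-1},{"translation":[0,0,0],"twist":[0.022,-0.084,0.083],"grip":-1},{"translation":[0,0,0],"twist":[0.02,-0.08,0.08],"grip":-1},{"translation":[0,0,0],"twist":[0,0,0],"grip":-1},{"translation":[0,0,0],"twist":[0,0,0],"grip":-1}]' 50; python3 - <<'E'
from h import *
rel(C0+DK@[.0385,.0005,.014+.04+.0402],DK@FL)
E
```

```text
t: 27.75
tool_pos: [0.4816, -0.2765, 0.1762]
orientation: [0.668, 2.542, -0.162]
force: [0.5, -0.3, 0.1]
opening: 0.0188
t 27.75 pos [ 481.6 -276.5  176.2] open 18.8 F [ 0.5 -0.3  0.1] q [-0.69 -0.58  2.21  0.12  1.   -1.78]
twist [ 0.0094 -0.0011 -0.0089] | world d mm [ 31.1 -28.3   0.3] | tool(now) [-35.7  -9.4  20.1] | tool(after twist) [-35.6  -9.6  20.2]
```

```bash
python3 -m pendant '[{"translation":[-8,-2,2],"twist":[0.009,-0.001,-0.009],"grip":-1},{"translation":[-12,-4,2],"twist":[0,0,0],"grip":-1},{"translation":[-9,-3,0],"twist":[0,0,0],"grip":-1},{"translation":[-4,-1,0],"twist":[0,0,0],"grip":-1},{"translation":[0,0,0],"twist":[0,0,0],"grip":-1},{"translation":[0,0,0],"twist":[0,0,0],"grip":-1},{"translation":[0,0,0],"twist":[0,0,0],"grip":-1},{"translation":[0,0,0],"twist":[0,0,0],"grip":-1},{"translation":[0,0,0],"twist":[0,0,0],"grip":-1},{"translation":[0,0,0],"twist":[0,0,0],"grip":-1}]' 50; python3 - <<'E'
from h import *
rel(C0+DK@[.0385,.0005,.014+.04+.0402],DK@FL)
s=robot.read_state(); M=R.from_rotvec(s["orientation"]).as_matrix(); nose=s["tool_pos"]+M@[0,0,.0402]
im,d=shot("side","side7"); shot("top","top7"); u,v=proj("side",nose); print("nose px",u,v,"top",proj("top",nose), "eyelet px", proj("side",C0+DK@[.038,0,.014]))
u0,v0=370,270; c=im[v0:v0+110,u0:u0+110,::-1]; cv2.imwrite("pics/side7c.png",cv2.resize(c,None,fx=5,fy=5,interpolation=cv2.INTER_CUBIC))
E
```

```text
t: 28.75
tool_pos: [0.5084, -0.3026, 0.1933]
orientation: [0.648, 2.552, -0.179]
force: [0.3, -0.6, -0.9]
opening: 0.0191
t 28.75 pos [ 508.4 -302.6  193.3] open 19.1 F [ 0.3 -0.6 -0.9] q [-0.69 -0.46  2.1   0.11  0.99 -1.79]
twist [ 0.0006 -0.0036  0.0101] | world d mm [  4.4  -2.2 -16.9] | tool(now) [ 4.2  0.3 17.1] | tool(after twist) [ 4.2  0.2 17.1]
nose px 402.9104043272134 326.8645528661861 top (np.float64(456.44741627579333), np.float64(233.1851386272981)) eyelet px (np.float64(414.07937113152366), np.float64(345.8758196733984))
```

View pics/side7c.png

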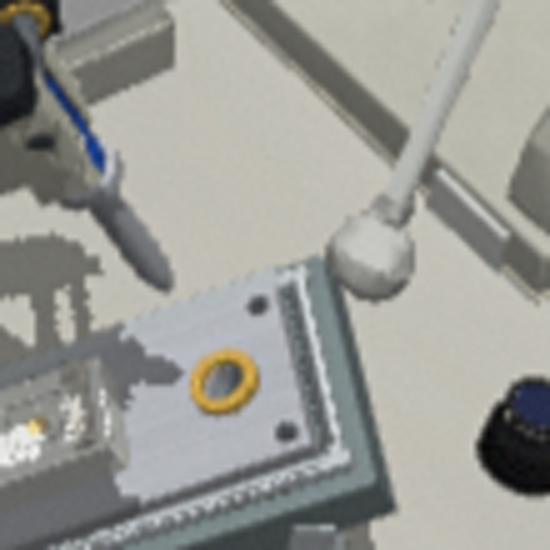

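```bash
python3 - <<'E'
from h import *
s=robot.read_state(); M=R.from_rotvec(s["orientation"]).as_matrix(); nose=s["tool_pos"]+M@[0,0,.0402]
f=lambda p:((np.array(proj("side",p))-[370,270])*5).round(1)
g=lambda p:np.array(proj("top",p)).round(1)
print("nose",f(nose),"12 up",f(nose-M[:,2]*.012),"collar",f(nose-M[:,2]*.062),"axis dir in deck",(M[:,2]@DK).round(4),"nose deck",((nose-C0)@DK*1000).round(1))
n=(nose-C0)@DK
print("axis hits eyelet plane at",f(C0+DK@[n[0],n[1],.014]),"eyelet38",f(C0+DK@[.038,0,.014]),"unit X5mm",f(C0+DK@[.043,0,.014]),"Y5mm",f(C0+DK@[.038,.005,.014]))
im=cv2.imread("pics/side7.png"); H=hsv=cv2.cvtColor(im,cv2.COLOR_BGR2HSV)
# pin shaft rows: print grey row profiles
g_=im.astype(int).sum(2)//3
for v in range(308,330,2): print(v,g_[v,386:412].tolist())
E
```

```text
nose [164.8 284.2] 12 up [150.  264.3] collar [ 85.8 178. ] axis dir in deck [-3.6e-03  6.0e-04 -1.0e+00] nose deck [42.7  0.3 71.1]
axis hits eyelet plane at [232.5 374.3] eyelet38 [220.4 379.4] unit X5mm [233.5 374.7] Y5mm [218.2 368. ]
308 [104, 105, 107, 98, 96, 115, 115, 118, 182, 190, 186, 185, 186, 186, 186, 186, 186, 187, 187, 186, 186, 186, 187, 185, 186, 187]
310 [76, 81, 78, 79, 80, 84, 87, 90, 112, 158, 186, 188, 187, 186, 187, 188, 186, 187, 185, 188, 187, 188, 185, 185, 185, 186]
312 [169, 171, 91, 66, 72, 75, 82, 104, 113, 120, 140, 184, 188, 187, 188, 187, 189, 188, 186, 188, 187, 186, 187, 187, 188, 186]
314 [185, 190, 179, 123, 73, 68, 76, 99, 112, 116, 120, 131, 158, 185, 190, 189, 188, 188, 187, 186, 187, 188, 187, 187, 188, 187]
316 [187, 187, 189, 188, 173, 91, 66, 73, 94, 106, 114, 119, 122, 144, 183, 189, 189, 187, 188, 187, 188, 187, 188, 187, 188, 186]
318 [180, 187, 186, 189, 188, 178, 125, 76, 77, 88, 100, 109, 116, 120, 129, 150, 185, 188, 186, 188, 187, 189, 187, 188, 187, 187]
320 [118, 181, 186, 184, 188, 189, 187, 173, 89, 71, 83, 94, 107, 115, 117, 123, 159, 184, 189, 189, 188, 186, 188, 186, 188, 189]
322 [109, 110, 108, 116, 182, 188, 187, 189, 174, 123, 79, 78, 87, 99, 111, 117, 116, 138, 186, 188, 187, 188, 186, 187, 185, 188]
324 [110, 116, 116, 116, 140, 183, 186, 186, 188, 187, 171, 92, 70, 84, 94, 106, 114, 117, 150, 185, 189, 188, 188, 186, 188, 187]
326 [118, 183, 190, 187, 187, 188, 187, 188, 184, 187, 189, 182, 167, 109, 86, 84, 90, 98, 130, 185, 189, 187, 188, 189, 188, 189]
328 [108, 135, 183, 188, 187, 188, 187, 186, 187, 187, 186, 185, 188, 187, 182, 170, 145, 132, 174, 187, 189, 187, 186, 176, 186, 182]
```

Nose at crop (167,288), and both the nose and the shaft axis agree with the predicted pose to under 1 px. The eyelet is at (222,380), so the pin needs to move 4 mm down-slope. I'll do that and come closer.

```bash
python3 -m pendant '[{"translation":[2,0,8],"twist":[0,-0.003,0],"grip":-1},{"translation":[1.5,0,10],"twist":[0,0,0],"grip":-1},{"translation":[0,0,10],"twist":[0,0,0],"grip":-1},{"translation":[0,0,8],"twist":[0,0,0],"grip":-1},{"translation":[0,0,4],"twist":[0,0,0],"grip":-1},{"translation":[0,0,0],"twist":[0,0,0],"grip":-1},{"translation":[0,0,0],"twist":[0,0,0],"grip":-1},{"translation":[0,0,0],"twist":[0,0,0],"grip":-1},{"translation":[0,0,0],"twist":[0,0,0],"grip":-1},{"translation":[0,0,0],"twist":[0,0,0],"grip":-1}]' 50; cat > d.py <<'E'
from h import *
rel(C0+DK@[.0387,.0003,.014+.0402],DK@FL)
s=robot.read_state(); M=R.from_rotvec(s["orientation"]).as_matrix(); nose=s["tool_pos"]+M@[0,0,.0402]
print("nose deck",((nose-C0)@DK*1000).round(1),"axis",(M[:,2]@DK).round(4),"F deck",(s["force"]@DK).round(1))
E
python3 d.py
```

```text
t: 29.85
tool_pos: [0.5242, -0.3113, 0.1527]
orientation: [0.648, 2.55, -0.179]
force: [-0.1, 0.5, -1.2]
opening: 0.0192
t 29.85 pos [ 524.2 -311.3  152.7] open 19.2 F [-0.1  0.5 -1.2] q [-0.68 -0.37  2.11  0.11  0.89 -1.8 ]
twist [ 0.0008 -0.0016  0.01  ] | world d mm [  6.1  -3.4 -10.8] | tool(now) [-0.7 -0.1 12.9] | tool(after twist) [-0.7 -0.  12.9]
nose deck [38.   0.4 26.9] axis [-1.6e-03  8.0e-04 -1.0e+00] F deck [-0.8  0.4 -0.9]
```

```bash
python3 -m pendant '[{"translation":[-0.5,0,3],"twist":[0,-0.001,0],"grip":-1},{"translation":[0,0,4],"twist":[0,0,0],"grip":-1},{"translation":[0,0,4],"twist":[0,0,0],"grip":-1},{"translation":[0,0,4],"twist":[0,0,0],"grip":-1},{"translation":[0,0,3],"twist":[0,0,0],"grip":-1},{"translation":[0,0,0],"twist":[0,0,0],"grip":-1},{"translation":[0,0,0],"twist":[0,0,0],"grip":-1},{"translation":[0,0,0],"twist":[0,0,0],"grip":-1},{"translation":[0,0,0],"twist":[0,0,0],"grip":-1},{"translation":[0,0,0],"twist":[0,0,0],"grip":-1}]' 50; python3 d.py
```

```text
t: 30.85
tool_pos: [0.5334, -0.3165, 0.1365]
orientation: [0.647, 2.548, -0.18]
force: [0.0, 0.9, -1.2]
opening: 0.0195
t 30.85 pos [ 533.4 -316.5  136.5] open 19.5 F [ 0.   0.9 -1.2] q [-0.67 -0.32  2.1   0.11  0.85 -1.8 ]
twist [0.0007 0.0003 0.0101] | world d mm [-3.1  1.7  5.4] | tool(now) [ 0.4 -0.  -6.4] | tool(after twist) [ 0.4 -0.  -6.4]
nose deck [39.1  0.4  7.6] axis [ 3.e-04  7.e-04 -1.e+00] F deck [-0.9  0.8 -0.8]
```

```bash
python3 -m pendant '[{"translation":[0.4,0,4],"twist":[0,0,0],"grip":-1},{"translation":[0,0,5],"twist":[0,0,0],"grip":-1},{"translation":[0,0,5],"twist":[0,0,0],"grip":-1},{"translation":[0,0,5],"twist":[0,0,0],"grip":-1},{"translation":[0,0,4],"twist":[0,0,0],"grip":-1},{"translation":[0,0,0],"twist":[0,0,0],"grip":-1},{"translation":[0,0,0],"twist":[0,0,0],"grip":-1},{"translation":[0,0,0],"twist":[0,0,0],"grip":-1},{"translation":[0,0,0],"twist":[0,0,0],"grip":-1},{"translation":[0,0,0],"twist":[0,0,0],"grip":-1}]' 50; python3 d.py
```

```text
t: 31.85
tool_pos: [0.544, -0.3223, 0.1144]
orientation: [0.648, 2.549, -0.179]
force: [-0.6, -0.2, -0.8]
opening: 0.0194
t 31.85 pos [ 544.  -322.3  114.4] open 19.4 F [-0.6 -0.2 -0.8] q [-0.67 -0.26  2.09  0.11  0.79 -1.8 ]
twist [0.0008 0.     0.01  ] | world d mm [-13.7   7.5  27.5] | tool(now) [ -0.2  -0.  -31.6] | tool(after twist) [ -0.2  -0.1 -31.6]
nose deck [ 38.5   0.4 -17.6] axis [ 0.e+00  8.e-04 -1.e+00] F deck [-0.8 -0.5 -0.5]
```

```bash
python3 -m pendant '[{"translation":[0,0,4],"twist":[0,0,0],"grip":-1},{"translation":[0,0,5],"twist":[0,0,0],"grip":-1},{"translation":[0,0,5],"twist":[0,0,0],"grip":-1},{"translation":[0,0,5],"twist":[0,0,0],"grip":-1},{"translation":[0,0,4],"twist":[0,0,0],"grip":-1},{"translation":[0,0,2],"twist":[0,0,0],"grip":-1},{"translation":[0,0,0],"twist":[0,0,0],"grip":-1},{"translation":[0,0,0],"twist":[0,0,0],"grip":-1},{"translation":[0,0,0],"twist":[0,0,0],"grip":-1},{"translation":[0,0,0],"twist":[0,0,0],"grip":-1}]' 50; python3 d.py
```

```text
t: 32.85
tool_pos: [0.5559, -0.3289, 0.0906]
orientation: [0.648, 2.549, -0.179]
force: [-0.4, -0.2, -1.0]
opening: 0.0193
t 32.85 pos [ 555.9 -328.9   90.6] open 19.3 F [-0.4 -0.2 -1. ] q [-0.66 -0.18  2.08  0.12  0.73 -1.8 ]
twist [ 0.0008 -0.0001  0.01  ] | world d mm [-25.6  14.1  51.3] | tool(now) [ -0.3  -0.1 -59. ] | tool(after twist) [ -0.3  -0.1 -59. ]
nose deck [ 38.4   0.4 -45. ] axis [-1.e-04  8.e-04 -1.e+00] F deck [-0.7 -0.3 -0.8]
```

3 mm to go. I'll creep down until there is contact force.

```bash
python3 -m pendant '[{"translation":[0,0,1],"twist":[0,0,0],"grip":-1},{"translation":[0,0,1],"twist":[0,0,0],"grip":-1},{"translation":[0,0,1],"twist":[0,0,0],"grip":-1},{"translation":[0,0,1],"twist":[0,0,0],"grip":-1},{"translation":[0,0,0.5],"twist":[0,0,0],"grip":-1},{"translation":[0,0,0],"twist":[0,0,0],"grip":-1},{"translation":[0,0,0],"twist":[0,0,0],"grip":-1},{"translation":[0,0,0],"twist":[0,0,0],"grip":-1},{"translation":[0,0,0],"twist":[0,0,0],"grip":-1},{"translation":[0,0,0],"twist":[0,0,0],"grip":-1}]' 50; python3 d.py
```

```text
t: 33.85
tool_pos: [0.5577, -0.3301, 0.0889]
orientation: [0.647, 2.549, -0.18]
force: [-2.4, 0.9, 0.8]
opening: 0.0193
t 33.85 pos [ 557.7 -330.1   88.9] open 19.3 F [-2.4  0.9  0.8] q [-0.66 -0.18  2.07  0.12  0.73 -1.8 ]
twist [ 0.0006 -0.0002  0.0109] | world d mm [-27.4  15.3  53. ] | tool(now) [  0.7   0.1 -61.6] | tool(after twist) [  0.7   0.  -61.6]
nose deck [ 39.4   0.3 -47.6] axis [-2.e-04  6.e-04 -1.e+00] F deck [-1.8 -0.4  2. ]
```

```bash
python3 -m pendant '[{"translation":[0,0,1],"twist":[0,0,0],"grip":-1},{"translation":[0,0,1.5],"twist":[0,0,0],"grip":-1},{"translation":[0,0,1.5],"twist":[0,0,0],"grip":-1},{"translation":[0,0,1.5],"twist":[0,0,0],"grip":-1},{"translation":[0,0,1.5],"twist":[0,0,0],"grip":-1},{"translation":[0,0,1.5],"twist":[0,0,0],"grip":-1},{"translation":[0,0,1.5],"twist":[0,0,0],"grip":-1},{"translation":[0,0,1.5],"twist":[0,0,0],"grip":-1},{"translation":[0,0,1.5],"twist":[0,0,0],"grip":-1},{"translation":[0,0,1.5],"twist":[0,0,0],"grip":-1}]' 50; python3 d.py
```

```text
t: 34.85
tool_pos: [0.5578, -0.3301, 0.0888]
orientation: [0.642, 2.565, -0.177]
force: [-25.9, 14.0, 23.6]
opening: 0.0194
t 34.85 pos [ 557.8 -330.1   88.8] open 19.4 F [-25.9  14.   23.6] q [-0.66 -0.16  2.06  0.11  0.75 -1.81]
twist [ 0.0014 -0.0141  0.0171] | world d mm [-27.5  15.3  53.1] | tool(now) [  1.6   0.1 -61.7] | tool(after twist) [  0.7   0.  -61.7]
nose deck [ 38.8   0.3 -47.7] axis [-0.0142  0.0013 -0.9999] F deck [-13.7  -0.4  35.2]
```

```bash
python3 -m pendant '[{"translation":[0,0,0],"twist":[0,-0.01,0],"grip":-1},{"translation":[0,0,0],"twist":[0,0,0],"grip":-1},{"translation":[0,0,0],"twist":[0,0,0],"grip":-1},{"translation":[0,0,0],"twist":[0,0,0],"grip":-0.2},{"translation":[0,0,0],"twist":[0,0,0],"grip":-0.2},{"translation":[0,0,0],"twist":[0,0,0],"grip":0.2},{"translation":[0,0,0],"twist":[0,0,0],"grip":0.2},{"translation":[0,0,0],"twist":[0,0,0],"grip":0.2},{"translation":[0,0,0],"twist":[0,0,0],"grip":0.2},{"translation":[0,0,0],"twist":[0,0,0],"grip":0.2}]' 50; python3 d.py
```

```text
t: 35.85
tool_pos: [0.5587, -0.3308, 0.0901]
orientation: [0.639, 2.553, -0.181]
force: [0.4, -0.0, 0.5]
opening: 0.0557
t 35.85 pos [ 558.7 -330.8   90.1] open 55.7 F [ 0.4 -0.   0.5] q [-0.66 -0.17  2.07  0.12  0.73 -1.81]
twist [ 0.0012 -0.0022  0.0171] | world d mm [-28.4  16.   51.8] | tool(now) [  2.4   0.3 -61.2] | tool(after twist) [  2.3   0.2 -61.2]
nose deck [ 40.9   0.2 -47.2] axis [-0.0022  0.0012 -1.    ] F deck [0.5 0.2 0.2]
```

Free of the pin. Next I'll retreat along the tool axis.

```bash
python3 -m pendant '[{"translation":[0,0,-5],"twist":[0,0,0],"grip":0.2},{"translation":[0,0,-10],"twist":[0,0,0],"grip":0.2},{"translation":[0,0,-15],"twist":[0,0,0],"grip":0.2},{"translation":[0,0,-20],"twist":[0,0,0],"grip":0.2},{"translation":[0,0,-20],"twist":[0,0,0],"grip":0.2},{"translation":[0,0,-25],"twist":[0,0,0],"grip":0.2},{"translation":[10,0,-25],"twist":[0,0,0],"grip":0.2},{"translation":[20,10,-15],"twist":[0,0,0],"grip":0.2},{"translation":[0,0,0],"twist":[0,0,0],"grip":0.2},{"translation":[0,0,0],"twist":[0,0,0],"grip":0.2}]' 50; python3 - <<'E'
from b import *
rel([.5,-.3,.2],DK@FL)
im,d=shot("side","side8"); t,_=shot("top","top8")
W=np.zeros((600,800,3),np.uint8); W[:,:400]=cv2.resize(im[290:410,380:460,::-1],(400,600),interpolation=cv2.INTER_CUBIC); W[:300,400:]=cv2.resize(t[180:310,240:413,::-1],(400,300)); W[300:,400:]=cv2.resize(im[160:330,200:426,::-1],(400,300)); cv2.imwrite("pics/fin.png",W)
H=hsv("side8"); H0=hsv("side0"); T=hsv("top8");T0=hsv("top0")
red=lambda h:((h[...,0]<8)|(h[...,0]>172))&(h[...,1]>130)
for nm,n,bx in(("redpin","side",(235,300,180,225)),("vial","side",(235,275,255,300)),("vial","top",(305,335,283,305)),("redpin","top",(235,275,255,285))):
    A,B=(H,H0) if n=="side" else (T,T0); print(nm,n,cen(n,B,bx,red),cen(n,A,bx,red))
a=cv2.imread("pics/side8.png").astype(int);b=cv2.imread("pics/side0.png").astype(int)
for nm,bx in(("box",(255,305,300,345)),("loupe",(462,495,340,372))): print(nm,"max diff mean",abs(a-b)[bx[2]:bx[3],bx[0]:bx[1]].mean())
blue=lambda h:(h[...,0]>100)&(h[...,0]<130)&(h[...,1]>130)
u,v,c=cen("side",H,(385,440,280,360),blue); print("blue",u,v,c,"expected handle centre px",proj("side",C0+DK@[.0386,0,.04]))
P=cloud("side",np.load("side8.npy")); m=np.zeros((480,640),bool); m[280:360,385:440]=blue(H[280:360,385:440]); q=(P[m]-C0)@DK*1000; q=q[abs(q[:,2]-40)<40]; print("blue z range in deck mm",np.nanpercentile(q[:,2],[2,50,98]).round(1))
E
```

```text
t: 36.85
tool_pos: [0.4774, -0.275, 0.2036]
orientation: [0.637, 2.547, -0.185]
force: [-0.0, -0.5, -0.0]
opening: 0.0558
t 36.85 pos [ 477.4 -275.   203.6] open 55.8 F [-0.  -0.5 -0. ] q [-0.68 -0.62  2.19  0.1   1.05 -1.79]
twist [-0.0004  0.0042  0.0177] | world d mm [ 22.6 -25.   -3.6] | tool(now) [-25.5 -11.4  19.2] | tool(after twist) [-25.8 -10.9  19.1]
redpin side (np.float64(248.0608695652174), np.float64(207.37391304347827), np.int64(115)) (np.float64(247.83333333333334), np.float64(208.4375), np.int64(96))
vial side (np.float64(251.61111111111111), np.float64(274.1666666666667), np.int64(54)) (np.float64(251.64150943396226), np.float64(274.0943396226415), np.int64(53))
vial top (np.float64(318.0), np.float64(294.5), np.int64(26)) (np.float64(318.1111111111111), np.float64(294.51851851851853), np.int64(27))
redpin top (np.float64(252.2888888888889), np.float64(267.9111111111111), np.int64(45)) (np.float64(252.2888888888889), np.float64(267.9111111111111), np.int64(45))
box max diff mean 32.675555555555555
loupe max diff mean 13.30145202020202
blue 407.009009009009 337.55405405405406 222 expected handle centre px (np.float64(408.3194427080818), np.float64(337.7401757104155))
blue z range in deck mm [23.  48.9 61.2]
```

View pics/fin.png

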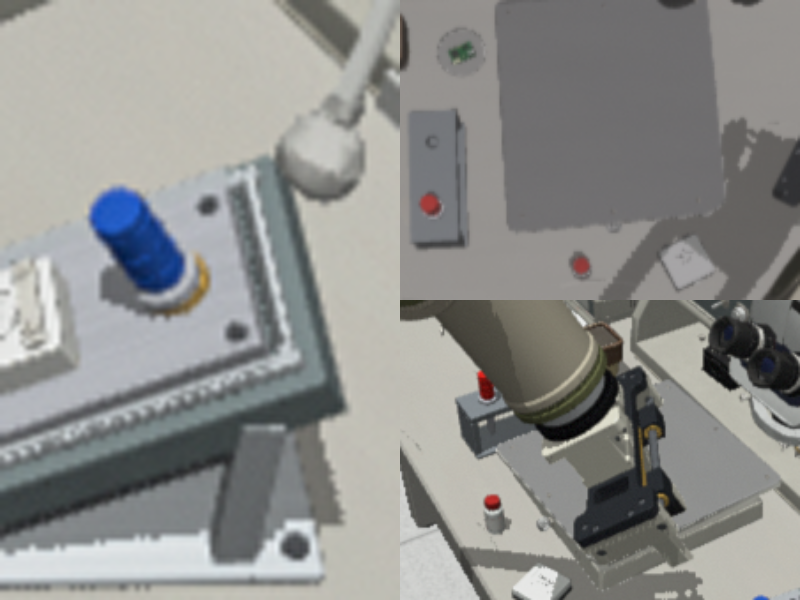

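The blue pin stands in the eyelet with its collar on the brass at crop (170,290). The red pin, vial and chip box look unmoved. I'll run one last numeric check on the chip box and loupe, then hand in.

```bash
python3 - <<'E'
from b import *
for tag in("0","8"):
    P=cloud("top",np.load(f"top{tag}.npy"))
    for nm,bx,lo,hi in(("box",(345,382,275,310),.009,.03),("loupe",(444,464,178,200),.02,.05)):
        q=P[bx[2]:bx[3],bx[0]:bx[1]].reshape(-1,3); q=q[(q[:,2]>lo)&(q[:,2]<hi)]; print(tag,nm,len(q),q.mean(0).round(4))
robot.close_job()
E
```

```text
0 box 362 [ 0.3961 -0.0767  0.0153]
0 loupe 105 [ 0.6856 -0.3504  0.03  ]
8 box 357 [ 0.3957 -0.0768  0.0155]
8 loupe 100 [ 0.6852 -0.3505  0.0308]
the job is handed in; nothing more can be done
```

The job is done and handed in at about 37 s of the 72 s allowed. The carrier lies flat in the pocket with its eyelet at the high end. The blue pin stands through the eyelet and the stand hole behind it, collar on the brass.

**What went wrong on the way:** the first grasp closed on air. The real fingertips were about 35 mm short of the reported TCP along the tool. I confirmed this with the cameras, corrected for it, and the second grasp held. The carrier had not visibly moved.

**Last checks:**
- **Carrier:** the plane fitted to its top is within about 0.5° of the deck. Its top sits 9.7 mm above the pocket floor, against 10 mm expected. It slid about 2 mm down onto the low wall on release, within the play.
- **Blue pin:** contact came 0.4 mm from the predicted depth. It did not move further under about 35 N along its axis. Afterwards the handle top measured 61 mm above the pocket floor, against 60 mm expected.
- **Left alone:** the chip box and loupe shifted by less than 0.5 mm, and the vial by about 0.1 px. The red pin did not move in the top view.

**Disagreements:**
- The two cameras differ by about 3 mm in y.
- The red pin's side-view centroid moved 1 px because the arm partly hid it.
- A simple side-view picture comparison of the chip box and loupe showed changes. I put these down to the arm and its shadow, because the depth check above found neither had moved.

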